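# Seat the bracket plates on their dowels and lock the hold-downs

## Task

First clear the two loose white spacers off the blue fixture into the yellow bin. Then nudge each black bracket plate that is there until its hole drops over its station's locating pin and it lies flat and square on the fixture, and lock each of these plates with its own hold-down: push the sprung orange knob in and turn it clockwise as far as it goes, so that the toe lies over the plate and the knob springs back locked. Leave everything else on the bench where it is.

Things in the scene. Friction and masses are not known exactly. Their poses are not given: they have to be found in the camera images.
- fixture: fixed blue slab 250 (x) x 490 (y) x 30 mm; its top, the deck, is 30 mm above the table. Origin on the table under it; x points away from the robot. Stations 1 to 4 at y = +187.5, +62.5, -62.5, -187.5 mm: each a steel locating pin at x = +28 mm (10 mm in diameter, 9 mm high above the deck, with a round domed top) and a quarter-turn hold-down at x = -75 mm
- plate1: (may be absent) black steel bracket plate of station 1, 100 (x) x 50 (y) x 5 mm, 0.2 kg, with a hole 28 mm towards +x from its centre, two brass standoffs (8 mm in diameter, 12 mm tall) at x = -12, y = +-14 mm and a grey line across at x = -26 mm. Origin: middle of the underside. Starts propped askew on its pin, beyond its place
- plate1_hole (a point): centre of the 12.4 mm round hole of plate 1, at the plate's underside. Seated, the plate is flat on the deck with the pin through this hole, long side along the fixture's x axis, near end (its x = -50 mm) towards the hold-down
- plate2: (may be absent) black steel bracket plate of station 2, 100 (x) x 50 (y) x 5 mm, 0.2 kg, with a hole 28 mm towards +x from its centre, two brass standoffs (8 mm in diameter, 12 mm tall) at x = -12, y = +-14 mm and a grey line across at x = -26 mm. Origin: middle of the underside. Starts propped askew on its pin, beyond its place
- plate2_hole (a point): centre of the 12.4 mm round hole of plate 2, at the plate's underside. Seated, the plate is flat on the deck with the pin through this hole, long side along the fixture's x axis, near end (its x = -50 mm) towards the hold-down
- plate3: (may be absent) black steel bracket plate of station 3, 100 (x) x 50 (y) x 5 mm, 0.2 kg, with a hole 28 mm towards +x from its centre, two brass standoffs (8 mm in diameter, 12 mm tall) at x = -12, y = +-14 mm and a grey line across at x = -26 mm. Origin: middle of the underside. Starts propped askew on its pin, beyond its place
- plate3_hole (a point): centre of the 12.4 mm round hole of plate 3, at the plate's underside. Seated, the plate is flat on the deck with the pin through this hole, long side along the fixture's x axis, near end (its x = -50 mm) towards the hold-down
- plate4: (may be absent) black steel bracket plate of station 4, 100 (x) x 50 (y) x 5 mm, 0.2 kg, with a hole 28 mm towards +x from its centre, two brass standoffs (8 mm in diameter, 12 mm tall) at x = -12, y = +-14 mm and a grey line across at x = -26 mm. Origin: middle of the underside. Starts propped askew on its pin, beyond its place
- plate4_hole (a point): centre of the 12.4 mm round hole of plate 4, at the plate's underside. Seated, the plate is flat on the deck with the pin through this hole, long side along the fixture's x axis, near end (its x = -50 mm) towards the hold-down
- toe1 (a joint): turn of hold-down 1, rad, clockwise from above: 0 open (toe 1.4 rad anticlockwise of the fixture's +x), 1.4 locked (toe along +x, over the plate's near end). It turns only while the knob is pushed in. The toe is an aluminium bar with a red end, 14 mm wide, reaching 38 mm from the axis; its underside stays 6.5 mm above the deck, 1.5 mm over a seated plate
- knob1_grip (a point): middle of the orange grip bar of hold-down 1, on its axis, 43 mm above the deck when out; bar 36 (x, the toe's direction) x 12 x 22 mm high, on a 38 mm black disc whose top is 11 mm below this point. Sprung: rides down 10 mm, 4 N to start, 8.5 N fully in; turns when over 8 mm in; let go at the end of the turn it rises to 4.5 mm in, locked. To open: push in, turn back
- toe2 (a joint): turn of hold-down 2, rad, clockwise from above: 0 open (toe 1.4 rad anticlockwise of the fixture's +x), 1.4 locked (toe along +x, over the plate's near end). It turns only while the knob is pushed in. The toe is an aluminium bar with a red end, 14 mm wide, reaching 38 mm from the axis; its underside stays 6.5 mm above the deck, 1.5 mm over a seated plate
- knob2_grip (a point): middle of the orange grip bar of hold-down 2, on its axis, 43 mm above the deck when out; bar 36 (x, the toe's direction) x 12 x 22 mm high, on a 38 mm black disc whose top is 11 mm below this point. Sprung: rides down 10 mm, 4 N to start, 8.5 N fully in; turns when over 8 mm in; let go at the end of the turn it rises to 4.5 mm in, locked. To open: push in, turn back
- toe3 (a joint): turn of hold-down 3, rad, clockwise from above: 0 open (toe 1.4 rad anticlockwise of the fixture's +x), 1.4 locked (toe along +x, over the plate's near end). It turns only while the knob is pushed in. The toe is an aluminium bar with a red end, 14 mm wide, reaching 38 mm from the axis; its underside stays 6.5 mm above the deck, 1.5 mm over a seated plate
- knob3_grip (a point): middle of the orange grip bar of hold-down 3, on its axis, 43 mm above the deck when out; bar 36 (x, the toe's direction) x 12 x 22 mm high, on a 38 mm black disc whose top is 11 mm below this point. Sprung: rides down 10 mm, 4 N to start, 8.5 N fully in; turns when over 8 mm in; let go at the end of the turn it rises to 4.5 mm in, locked. To open: push in, turn back
- toe4 (a joint): turn of hold-down 4, rad, clockwise from above: 0 open (toe 1.4 rad anticlockwise of the fixture's +x), 1.4 locked (toe along +x, over the plate's near end). It turns only while the knob is pushed in. The toe is an aluminium bar with a red end, 14 mm wide, reaching 38 mm from the axis; its underside stays 6.5 mm above the deck, 1.5 mm over a seated plate
- knob4_grip (a point): middle of the orange grip bar of hold-down 4, on its axis, 43 mm above the deck when out; bar 36 (x, the toe's direction) x 12 x 22 mm high, on a 38 mm black disc whose top is 11 mm below this point. Sprung: rides down 10 mm, 4 N to start, 8.5 N fully in; turns when over 8 mm in; let go at the end of the turn it rises to 4.5 mm in, locked. To open: push in, turn back
- spacer1: loose white plastic spacer block, 26 x 26 mm and 36 mm high, standing on the fixture's deck between two stations. Origin: middle of its underside, z axis along the 36 mm
- spacer2: loose white plastic spacer block, 26 x 26 mm and 36 mm high, standing on the fixture's deck between two stations. Origin: middle of its underside, z axis along the 36 mm
- bin: fixed yellow open bin, 120 x 120 mm outside, 70 mm high, walls and floor 4 to 5 mm. Origin: middle of its underside. It stands on the table at one end of the fixture; the red bin at the other end is not to be used
- block1: black block of screws, 50 x 34 x 22 mm, beyond the fixture. Bystander, to be left alone
- block2: second black block of screws, 50 x 34 x 22 mm, beyond the fixture. Bystander, to be left alone
- oiler: white bottle with a red cap, 44 mm across, 110 mm high. Bystander, to be left alone
- carton: yellow carton 70 x 100 x 50 mm. Bystander, to be left alone

How it is judged:
By the outcome, as a careful person would: the job done as asked, in the order asked, and still so for the second after the job is handed in, with the robot touching nothing.
Of plate1, plate2, plate3, plate4 only 3 to 4 are there at a start; the rules pass over those that are not, and their reading is None.
At some moment in a run one of plate1, plate2, plate3, plate4, spacer1, spacer2 may be knocked a few centimetres aside while the robot is not near it.
Once in a run the grip may slacken for a moment while it holds something.
It also fails if it takes over 210 s, if anything falls off the work surface, if the arm or the gripper's body presses on something with over 40 N, if the wrist force passes 120 N, or if a joint passes its speed limit or range.

## Robot

A 7-joint arm with a two-finger parallel gripper is mounted at the origin on the work surface. World frame = base frame: x ahead of the robot, y to its left, z up, the work surface at z = 0. Lengths are in m, angles in rad, forces in N, time in s.
With the tool pointing down it reaches from about 0.425 to 0.95 m from the base axis. Payload 16.7 kg.
Tool frame: the origin (TCP) lies at the very end of the fingers, on their centre line; the grasp point (between the pads) lies 19 mm behind it; z points along the fingers, y is the line along which they close (so a half turn about z gives the same grasp; the last joint's range is limited). The gripper opens to 94 mm and grips with 3 to 60 N. Pads are 16 mm wide; open, the fingers measure 119 mm over their backs; the gripper's body (75 mm by 177 mm) begins 78 mm behind the grasp point.
Start: joints at [-1.268, 0.426, 0.074, 1.606, -0.034, 1.111, -0.067], TCP at [0.295, 0.607, 0.205] pointing down, gripper open.
Joint ranges: [-2.85, 2.85], [-0.5, 2.14], [-1.23, 1.37], [0.21, 2.46], [-1.02, 4.16], [0.16, 2.05], [-2.73, 2.73]. Speed limits (rad/s): [1.89, 1.89, 2.39, 2.39, 3.01, 3.01, 3.01].

## Interface

Orientations are given as a rotation vector (axis times angle).
In Python, from bench import manip gives the robot as it stands. The module is installed in compiled form; this text tells all that it offers.
- The arm moves only by the tool carry_out, never from a script. Its argument "moves" is one flat list of numbers, 7 for each row, row after row: the shift along the world's x, y, z in units of 40 mm (1.0 is 40 mm), then the turn, a rotation vector about the world's x, y, z in units of 5 degrees (1.0 is 5 degrees), then the opening, from 0 (shut) to 1 (fully open). In form: [tx, ty, tz, ax, ay, az, gripper, tx, ty, tz, ax, ay, az, gripper, ...]. A call has 1 to 8 rows; each row shifts and turns the commanded pose from where the row before left it; what a row does not reach is not made up. A row lasts 1/12 s, in which the tool goes at most 41.7 mm and 7.16 degrees, less where a joint would pass 70% of its speed; a pose out of reach is approached as far as the arm can. A call is refused whole if a number of a shift passes 1 or a number of a turn 1, either way. A call with a gripper value outside its range is refused whole. The fingers move at their own pace and stop on an object; the grip force is fixed at half the most. Time passes only in rows, so rows that do not move let the fingers close. It gives the time, the measured TCP pose, the force, the opening and the grip force at its end, in the units of the state.
- manip.get_obs(): the state, without advancing time (a new reading comes with each control period).
- manip.get_image(name): name is "scene" or "top"; returns a dict with "image" (400x640x3 uint8, red, green, blue), "camera_matrix" (3x3 intrinsics, pixels), "camera_from_world" (4x4, takes a point from world to camera coordinates). Camera axes: x right, y up, looking along -z (the intrinsics and any distortion apply to the point x, -y, -z); pixel columns grow to the right and rows downward; lengths in m; the calibration is good to about 2 mm. A picture is of the moment at which its call begins. There is no depth.
- manip.sign_off(): hands the job in; it is judged then, once.
The state is a dict: "time": time; "joint_positions": joint angles; "qd": joint speeds; "joint_efforts": joint torques, N m; "tcp_pos": TCP position; "ee_rot": TCP orientation; "wrist_force": force on the tool from outside, world axes, zero at the start; "moment": the same for the moment, N m; "gripper_width": opening from 0.0 (shut) to 1.0 (fully open); "finger_force": force on a finger pad.
Only numpy, scipy, OpenCV 4.12 (cv2) and the standard library are available. Lean on these libraries where they do the work, as an engineer would, in place of code of your own. Each camera call takes 0.05 s, during which the arm holds its last target. There are 200 camera calls.

## Working session

There is one attempt and no reset: what is moved stays moved. The work goes in short steps, Python scripts to look and compute and a tool call to move; the robot and the scene stay as the last step left them, time stands still between calls to the robot, and variables do not carry over. Pictures are saved under pics/ and viewed, at most 14 in all, crops included, and the job is handed in when it is done.

Besides the shell and the picture viewer there is one more tool, called after "Request:" in YAML: its name, and indented under it one key for each argument. carry_out: Moves the arm, as the interface text tells. Its arguments: {"type":"object","properties":{"moves":{"type":"array","items":{"type":"number"}}},"required":["moves"]}

```bash
mkdir -p pics; ls; cat > h.py <<'E'
import numpy as np, cv2
from bench import manip
def grab(n):
    d=manip.get_image(n); return d["image"],np.array(d["camera_matrix"]),np.array(d["camera_from_world"])
def save(im,fn): cv2.imwrite(fn,cv2.cvtColor(im,cv2.COLOR_RGB2BGR))
def proj(P,K,T):
    P=np.atleast_2d(P); c=P@T[:3,:3].T+T[:3,3]; c=c*[1,-1,-1]; u=c@K.T; return u[:,:2]/u[:,2:]
def ray(uv,K,T):
    d=np.linalg.inv(K)@[uv[0],uv[1],1]; d=T[:3,:3].T@(d*[1,-1,-1]); o=-T[:3,:3].T@T[:3,3]; return o,d
def onz(uv,z,K,T):
    o,d=ray(uv,K,T); return o+d*(z-o[2])/d[2]
def tri(u1,K1,T1,u2,K2,T2):
    o1,d1=ray(u1,K1,T1);o2,d2=ray(u2,K2,T2)
    s=np.linalg.lstsq(np.c_[d1,-d2],o2-o1,rcond=None)[0]; a=o1+s[0]*d1;b=o2+s[1]*d2
    return (a+b)/2,np.linalg.norm(a-b)
E
python3 - <<'E'
from h import *
for n in("scene","top"):
    im,K,T=grab(n); save(im,f"pics/{n}0.png"); print(n,K.round(1).tolist(),(-T[:3,:3].T@T[:3,3]).round(3),T[:3,:3].round(2).tolist())
o=manip.get_obs();print(o)
E
```

```text
pics
scene [[485.4, 0.0, 322.9], [0.0, 485.4, 198.4], [0.0, 0.0, 1.0]] [1.006 0.724 1.   ] [[-0.88, 0.48, 0.0], [-0.35, -0.65, 0.67], [0.32, 0.59, 0.74]]
top [[391.5, 0.0, 319.3], [0.0, 391.5, 200.6], [0.0, 0.0, 1.0]] [0.533 0.007 1.085] [[-0.03, -1.0, -0.01], [1.0, -0.03, 0.06], [-0.06, -0.0, 1.0]]
{'time': 0.1, 'joint_positions': array([-1.26847504,  0.42669085,  0.07385105,  1.60653368, -0.03413689,
        1.1108369 , -0.06711697]), 'qd': array([-1.28236583e-04, -4.53419316e-05,  2.31375813e-05, -2.53373995e-03,
       -5.73662851e-04, -3.40480691e-04, -1.11257609e-03]), 'joint_efforts': array([ 9.34579934e-03, -9.37461877e+01,  3.67718786e+00, -4.55035436e+01,
       -4.86902031e-02,  1.69461546e-02, -1.30306262e-05]), 'tcp_pos': array([0.29454342, 0.60689092, 0.20483543]), 'ee_rot': array([-7.03744837e-01, -3.06152989e+00,  1.86877122e-03]), 'wrist_force': array([-0.65991943, -0.31621791,  0.16011417]), 'moment': array([ 0.07598866, -0.01106839,  0.02861514]), 'finger_force': 0.0, 'gripper_width': 0.996918647159667}
```

View pics/scene0.png

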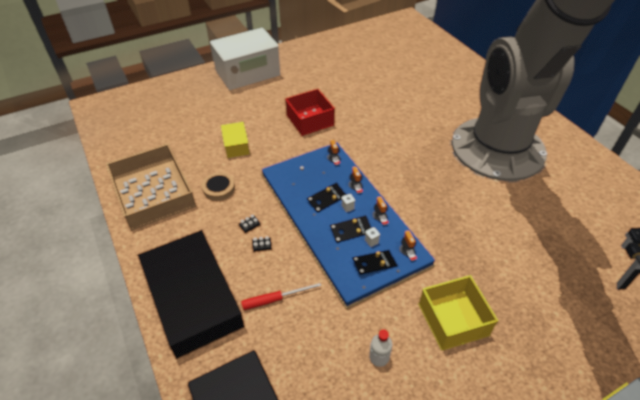

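View pics/top0.png

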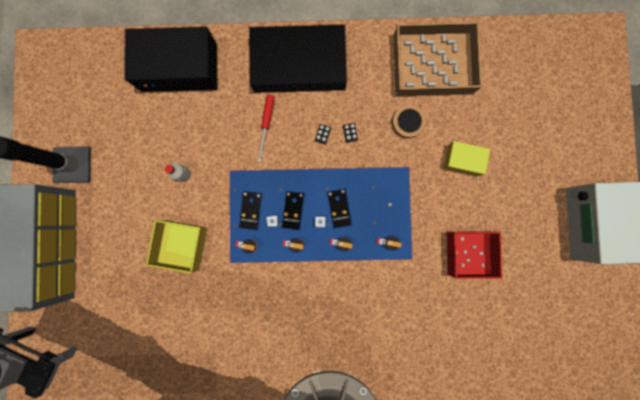

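The scene view and the top view agree. Plates stand at stations 1 to 3 (top view about (250,210), (293,210), (340,207)), and station 4 has only its bare pin at (390,204). The spacers are at (272,221) and (320,221), the yellow bin at (175,246), and the open knobs near row 244.

```bash
cat >> h.py <<'E'
def cents(m,amin=8):
    n,l,s,c=cv2.connectedComponentsWithStats(m.astype(np.uint8)); return [(c[i].round(2),int(s[i,4])) for i in range(1,n) if s[i,4]>=amin]
def masks(im):
    h=cv2.cvtColor(im,cv2.COLOR_RGB2HSV).astype(int); H,S,V=h[...,0],h[...,1],h[...,2]
    return dict(blue=(H>100)&(H<125)&(S>130)&(V>60),white=(S<60)&(V>140),orange=(H>6)&(H<18)&(S>140)&(V>110),yellow=(H>24)&(H<34)&(S>150)&(V>100),red=((H<5)|(H>174))&(S>130)&(V>80))
def fixquad(im):
    m=masks(im)["blue"].astype(np.uint8); m=cv2.morphologyEx(m,cv2.MORPH_CLOSE,np.ones((9,9)))
    c=max(cv2.findContours(m,cv2.RETR_EXTERNAL,cv2.CHAIN_APPROX_NONE)[0],key=cv2.contourArea); return c[:,0,:]
E
python3 - <<'E'
from h import *
for n in("scene","top"):
    im,K,T=grab(n); m=masks(im)
    c=fixquad(im); hull=cv2.convexHull(c); q=cv2.approxPolyDP(hull,6,True)[:,0]
    print(n,"hull",q.tolist())
    if n=="top":
        P=np.array([onz(p,.03,K,T)[:2] for p in c.astype(float)],np.float32); r=cv2.minAreaRect(P); print("rect",r, cv2.boxPoints(r).round(4).tolist())
        z=[x for x in [(215,440,155,275)]][0]
    else: z=(255,445,135,310)
    x0,x1,y0,y1=z
    for k,zz in(("white",.066),("orange",.08),("red",.04),("yellow",.07)):
        for p,a in cents(m[k]):
            if (x0<=p[0]<=x1 and y0<=p[1]<=y1) or (k=="yellow" and a>300): print(k,p,a,onz(p,zz,K,T).round(4))
    crop=im[y0:y1,x0:x1]; f=min(800/crop.shape[1],600/crop.shape[0]); save(cv2.resize(crop,None,fx=f,fy=f,interpolation=cv2.INTER_CUBIC),f"pics/{n}1.png"); print("scale",f)
E
```

```text
scene hull [[265, 169], [340, 149], [431, 263], [347, 303]]
white [335.36 159.79] 14 [ 0.5015 -0.1298  0.066 ]
white [356.8 166.8] 10 [ 0.4632 -0.0773  0.066 ]
white [357.47 187.8 ] 15 [ 0.5029 -0.0082  0.066 ]
white [348.13 198.52] 94 [0.544  0.0132 0.066 ]
white [382.   196.88] 8 [0.4634 0.05   0.066 ]
white [383.04 218.87] 23 [0.5019 0.1137 0.066 ]
white [406.32 225.68] 28 [0.4632 0.1594 0.066 ]
white [372.42 232.73] 112 [0.5488 0.1384 0.066 ]
white [260.5 238. ] 8 [0.7957 0.0239 0.066 ]
white [410.93 254.32] 28 [0.5035 0.2358 0.066 ]
white [300.73 289.02] 92 [0.7739 0.1971 0.066 ]
orange [332.96 145.04] 45 [ 0.4852 -0.1732  0.08  ]
orange [355.59 173.29] 41 [ 0.4871 -0.0455  0.08  ]
orange [380.78 203.9 ] 49 [0.4874 0.0788 0.08  ]
orange [409.18 238.25] 60 [0.4875 0.2027 0.08  ]
orange [278.73 300.09] 11 [0.8313 0.2071 0.08  ]
red [261.14 299.98] 371 [0.8583 0.1657 0.04  ]
yellow [233.93 134.22] 504 [ 0.7123 -0.3618  0.07  ]
yellow [457.53 312.08] 1729 [0.5058 0.4088 0.07  ]
scale 3.4285714285714284
top hull [[407, 168], [410, 257], [231, 260], [231, 172]]
rect ((0.56059175729751
[... 340 characters left out ...]
.5417 0.0104 0.066 ]
white [334.23 241.5 ] 22 [ 0.4881 -0.0252  0.066 ]
white [381.54 240.96] 24 [ 0.4862 -0.1477  0.066 ]
white [287.11 242.79] 19 [0.488  0.0969 0.066 ]
white [239.58 243.75] 12 [0.4887 0.2203 0.066 ]
orange [344.92 242.08] 13 [ 0.4865 -0.052   0.08  ]
orange [395.14 241.71] 14 [ 0.484  -0.1802  0.08  ]
orange [249.18 246.59] 39 [0.4815 0.1929 0.08  ]
orange [296.67 243.33] 15 [0.4866 0.0713 0.08  ]
orange [390.56 244.89] 9 [ 0.4763 -0.1682  0.08  ]
orange [295.92 247.75] 12 [0.4754 0.0735 0.08  ]
orange [345.22 246.78] 9 [ 0.4745 -0.0524  0.08  ]
yellow [468.27 157.63] 993 [ 0.6968 -0.3811  0.07  ]
yellow [177.03 244.78] 1717 [0.4905 0.3813 0.07  ]
scale 3.5555555555555554
```

View pics/top1.png

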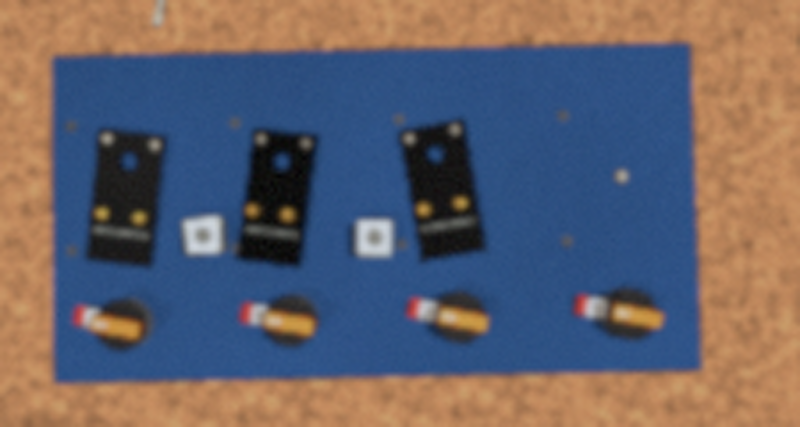

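View pics/scene1.png

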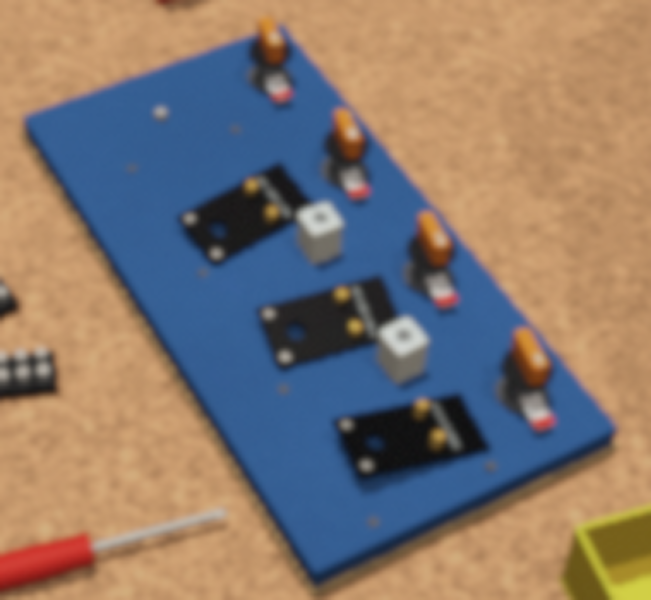

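The plates sit askew. In the top crop the holes are at about (129,161), (282,161) and (435,153), each with two brass standoffs at its near side. The bare pin 4 is at (622,176). Next I measure heights from the two views and fit the fixture frame.

```bash
cat >> h.py <<'E'
def brass(im):
    h=cv2.cvtColor(im,cv2.COLOR_RGB2HSV).astype(int); return (h[...,0]>14)&(h[...,0]<30)&(h[...,1]>90)&(h[...,2]>90)
def fixframe(im,K,T):
    g=cv2.resize(im.astype(np.float32),None,fx=4,fy=4,interpolation=cv2.INTER_CUBIC); b=cv2.GaussianBlur(g[...,2]-g[...,0],(0,0),2)
    lo=np.median(b[4*280:4*300,4*240:4*400]); hi=np.median(b[4*178:4*186,4*240:4*400])
    m=cv2.morphologyEx((b>(lo+hi)/2).astype(np.uint8),cv2.MORPH_CLOSE,np.ones((41,41)))
    c=max(cv2.findContours(m,cv2.RETR_EXTERNAL,cv2.CHAIN_APPROX_NONE)[0],key=cv2.contourArea)[:,0]
    P=np.array([onz((p+.5)/4-.5,.03,K,T)[:2] for p in c.astype(float)]); r=cv2.minAreaRect(P.astype(np.float32)); ctr=np.array(r[0])
    L=[]
    for s,ax,hl in((1,0,.125),(-1,0,.125),(1,1,.245),(-1,1,.245)):
        q=P-ctr; sel=(abs(q[:,ax]-s*hl)<.008)&(abs(q[:,1-ax])<(.225 if ax==0 else .105)); L.append(np.polyfit(P[sel,1-ax],P[sel,ax],1))
    return ctr,r[1],L
E
python3 - <<'E'
from h import *
I={n:grab(n) for n in("scene","top")}
im,K,T=I["top"]; ctr,sz,L=fixframe(im,K,T); print(ctr,sz,[l.round(4) for l in L])
xf,xn,yl,yr=L; print("xmid",(xf[1]+xn[1])/2,"yaw x-edges deg",np.degrees(-(xf[0]+xn[0])/2),"yaw y-edges",np.degrees((yl[0]+yr[0])/2),"ymid@x=.56",(np.polyval(yl,.56)+np.polyval(yr,.56))/2)
im2,K2,T2=I["scene"]
f=lambda p:np.array(p)/3.5556+[215,155]-.36; g=lambda p:np.array(p)/3.4286+[255,135]-.36
pairs=dict(sp1=((203,235),(403,336)),sp2=((374,237),(320,217)),pin4=((622,176),(161,112)),k1=((118,325),(532,360)),k2=((288,321),(434,240)),k3=((464,316),(348,133)),k4=((637,315),(271,43)),so1a=((101,213),(438,437)),so1b=((139,217),(422,407)),so2a=((252,210),(356,326)),so2b=((288,214),(343,294)),so3a=((424,209),(273,212)),so3b=((460,203),(252,185)),h1=((129,161),(375,443)),h2=((282,161),(295,333)),h3=((435,153),(218,231)),f1a=((107,138),(367,465)),f1b=((155,145),(346,425)),f2a=((261,139),(285,356)),f2b=((306,143),(268,314)),f3a=((409,138),(216,254)),f3b=((456,129),(190,218)))
for k,(a,b) in pairs.items():
    p,e=tri(f(a),K,T,g(b),K2,T2); print(k,p.round(4),"gap",round(e,4))
for n in I:
    print(n,[ (c.tolist(),a) for c,a in cents(brass(I[n][0]),4) if a<40])
m=masks(im)["yellow"].astype(np.uint8); c=[x for x in cv2.findContours(m,0,1)[0] if cv2.contourArea(x)>300]
for x in c: print(cv2.minAreaRect(x), onz(cv2.minAreaRect(x)[0],.07,K,T).round(4))
m=masks(im2)["yellow"].astype(np.uint8); c=[x for x in cv2.findContours(m,0,1)[0] if cv2.contourArea(x)>600]
for x in c: print("scene bin",cv2.approxPolyDP(cv2.convexHull(x),3,True)[:,0].tolist())
E
```

```text
[0.56086653 0.01069176] (0.48717886209487915, 0.24799273908138275) [array([0.006 , 0.6841]), array([0.0061, 0.4373]), array([-0.0083,  0.2581]), array([-0.0049, -0.2297])]
xmid 0.5607088712465668 yaw x-edges deg -0.3456745412013628 yaw y-edges -0.3777155697223179 ymid@x=.56 0.01048839795979202
sp1 [0.5467 0.1358 0.0622] gap 0.0014
sp2 [0.5419 0.0103 0.0643] gap 0.0014
pin4 [ 0.5832 -0.1783  0.0326] gap 0.0013
k1 [0.4818 0.1992 0.0669] gap 0.0013
k2 [0.4822 0.0746 0.0702] gap 0.0002
k3 [ 0.4816 -0.0525  0.0707] gap 0.0018
k4 [ 0.4793 -0.1793  0.0646] gap 0.0003
so1a [0.5655 0.2132 0.0479] gap 0.0019
so1b [0.5614 0.1855 0.0464] gap 0.0007
so2a [0.5643 0.1011 0.0457] gap 0.0006
so2b [0.5601 0.0742 0.0513] gap 0.0003
so3a [ 0.5617 -0.0273  0.0439] gap 0.0006
so3b [ 0.5654 -0.0541  0.0513] gap 0.0011
h1 [0.604  0.1931 0.0413] gap 0.0012
h2 [0.6016 0.0784 0.0343] gap 0.0017
h3 [ 0.6044 -0.0374  0.0343] gap 0.0014
f1a [0.6209 0.2086 0.0467] gap 0.0003
f1b [0.6153 0.1727 0.0449] gap 0.0014
f2a [0.6187 0.0938 0.0349] gap 0.0019
f2b [0.614  0.0595 0.0432] gap 0.0017
f3a [ 0.6164 -0.0181  0.033
[... 12846 characters left out ...]
2), ([512.17, 391.94], 18), ([574.15, 390.62], 13), ([635.27, 388.91], 11), ([22.88, 391.12], 8), ([371.5, 391.83], 6), ([522.94, 393.25], 16), ([583.71, 390.86], 7), ([450.0, 393.38], 13), ([461.33, 394.56], 9), ([110.67, 395.78], 9), ([389.5, 395.5], 6), ([398.85, 395.69], 13), ([577.17, 396.17], 6), ([606.8, 395.4], 5), ([38.0, 398.0], 5), ([49.22, 397.44], 9), ([515.12, 398.12], 8)]
((173.47288513183594, 245.34092712402344), (46.38092041015625, 46.87192153930664), 10.885526657104492) [0.4893 0.3905 0.07  ]
((468.3411560058594, 157.46469116210938), (38.179752349853516, 26.573976516723633), 12.52880859375) [ 0.6973 -0.3813  0.07  ]
scene bin [[470, 276], [496, 320], [446, 336], [423, 290]]
```

The frame fit, the knobs and pin 4 roughly agree, apart from about 5 mm in x that I will resolve while working. Moving now towards spacer 1 with the fingers closing along x.

Request:
carry_out:
  moves: [0.4,-0.74,-0.05,0,0,-0.8,0.8,0.4,-0.74,-0.05,0,0,-0.8,0.8,0.4,-0.74,-0.05,0,0,-0.8,0.8,0.4,-0.74,-0.05,0,0,-0.8,0.8,0.4,-0.74,-0.05,0,0,-0.8,0.8,0.4,-0.74,-0.05,0,0,-0.8,0.8,0.4,-0.74,-0.05,0,0,-0.8,0.8,0.4,-0.74,-0.05,0,0,-0.8,0.8]

```text
time: 0.97
tcp_pos: [0.4232, 0.369, 0.1895]
ee_rot: [-1.525, -2.747, -0.001]
wrist_force: [0.6, 0.4, 0.1]
gripper_width: 0.799
finger_force: 0.0
```

Request:
carry_out:
  moves: [0.4,-0.74,-0.05,0,0,-0.8,0.8,0.4,-0.74,-0.05,0,0,-0.8,0.8,0.4,-0.74,-0.05,0,0,-0.8,0.8,0.4,-0.74,-0.05,0,0,-0.8,0.8,0.4,-0.74,-0.05,0,0,-0.8,0.8,0.4,-0.74,-0.05,0,0,-0.8,0.8,0.4,-0.74,-0.05,0,0,-0.8,0.8,0.4,-0.74,-0.05,0,0,-0.8,0.8]

```text
time: 1.63
tcp_pos: [0.5513, 0.1321, 0.1736]
ee_rot: [-2.223, -2.22, -0.001]
wrist_force: [1.3, 0.6, 0.8]
gripper_width: 0.802
finger_force: 0.0
```

Request:
carry_out:
  moves: [0,0,0,0,0,0,0.8,0,0,0,0,0,0,0.8]

```text
time: 1.8
tcp_pos: [0.5513, 0.1317, 0.1734]
ee_rot: [2.223, 2.219, -0.001]
wrist_force: [-0.8, -0.5, -0.8]
gripper_width: 0.801
finger_force: 0.0
```

```bash
cat >> h.py <<'E'
def st():
    from scipy.spatial.transform import Rotation as R
    o=manip.get_obs(); M=R.from_rotvec(o["ee_rot"]).as_matrix(); print("t",round(o["time"],2),"tcp",o["tcp_pos"].round(4),"close ang",np.degrees(np.arctan2(M[1,1],M[0,1])).round(2),"tilt",M[:2,2].round(3),"q",o["joint_positions"].round(2),"F",o["wrist_force"].round(1),"w",round(o["gripper_width"]*94,1),"ff",round(o["finger_force"],1))
    return o
E
python3 - <<'E'
from h import *
st()
im,K,T=grab("scene"); c=fixquad(im); hull=cv2.convexHull(c); 
for p in cv2.approxPolyDP(hull,4,True)[:,0]: print(p,onz(p.astype(float),.03,K,T).round(4))
E
```

```text
t 1.8 tcp [0.5513 0.1317 0.1734] close ang -0.09 tilt [-0.    -0.001] q [-0.74  0.3   0.48  1.91 -0.17  0.97 -0.19] F [-0.8 -0.5 -0.8] w 75.3 ff 0.0
[327 147] [ 0.4769 -0.2228  0.03  ]
[375 190] [ 0.4455 -0.0065  0.03  ]
[432 259] [0.4472 0.2526 0.03  ]
[348 303] [0.6874 0.2599 0.03  ]
[264 174] [ 0.6882 -0.2072  0.03  ]
[267 168] [ 0.6709 -0.2254  0.03  ]
```

Request:
carry_out:
  moves: [-0.02,0.02,-0.7,0,0,0,0.8,-0.02,0.02,-0.7,0,0,0,0.8,-0.02,0.02,-0.7,0,0,0,0.8,-0.03,0.02,-0.7,0,0,0,0.8,-0.02,0.02,-0.63,0,0,0,0.8,0,0,0,0,0,0,0.8,0,0,0,0,0,0,0]

```text
time: 2.43
tcp_pos: [0.5453, 0.1384, 0.0359]
ee_rot: [-2.216, -2.225, 0.003]
wrist_force: [0.5, -0.2, -0.4]
gripper_width: 0.753
finger_force: 0.0
```

Request:
carry_out:
  moves: [0,0,0,0,0,0,0,0,0,0,0,0,0,0,0,0,0,0,0,0,0,0,0,0,0,0,0,0]

```text
time: 2.77
tcp_pos: [0.5469, 0.138, 0.0374]
ee_rot: [2.219, 2.224, 0.003]
wrist_force: [0.2, -0.2, 0.5]
gripper_width: 0.479
finger_force: 0.0
```

```bash
python3 - <<'E'
from h import *
st()
im,K,T=grab("scene")
q=np.array([[470,276],[496,320],[446,336],[423,290]],float)
P=np.array([onz(p,.07,K,T) for p in q]); print(P.round(3),P.mean(0).round(4))
E
```

```text
t 2.77 tcp [0.5469 0.138  0.0374] close ang 0.12 tilt [0.002 0.001] q [-0.68  0.49  0.4   2.01 -0.29  0.7  -0.09] F [ 0.2 -0.2  0.5] w 45.0 ff 0.0
[[0.423 0.35  0.07 ]
 [0.446 0.462 0.07 ]
 [0.562 0.441 0.07 ]
 [0.538 0.33  0.07 ]] [0.4923 0.3957 0.07  ]
```

Request:
carry_out:
  moves: [0,0,0,0,0,0,0,0,0,0,0,0,0,0,0,0,0,0,0,0,0,0,0,0,0,0,0,0,0,0,0,0,0,0,0,0,0,0,0,0,0,0]

```text
time: 3.32
tcp_pos: [0.5464, 0.1377, 0.0365]
ee_rot: [-2.219, -2.223, -0.0]
wrist_force: [-1.0, -0.5, 6.6]
gripper_width: 0.275
finger_force: 29.6
```

Request:
carry_out:
  moves: [0,0,0.5,0,0,0,0,0,0,0.8,0,0,0,0,0,0,0.9,0,0,0,0,0,0,0.9,0,0,0,0,0,0,0.5,0,0,0,0,0,0,0,0,0,0,0]

```text
time: 3.82
tcp_pos: [0.5484, 0.1381, 0.1846]
ee_rot: [2.218, 2.222, 0.009]
wrist_force: [0.5, 0.1, -0.3]
gripper_width: 0.279
finger_force: 29.6
```

```bash
python3 - <<'E'
from h import *
st()
E
```

```text
t 3.82 tcp [0.5484 0.1381 0.1846] close ang 0.09 tilt [0.005 0.003] q [-0.76  0.29  0.49  1.9  -0.16  0.98 -0.2 ] F [ 0.5  0.1 -0.3] w 26.2 ff 29.6
```

Request:
carry_out:
  moves: [-0.18,0.85,0,0,0,0,0,-0.18,0.85,0,0,0,0,0,-0.18,0.85,0,0,0,0,0,-0.18,0.85,0,0,0,0,0,-0.18,0.85,0,0,0,0,0,-0.18,0.85,0,0,0,0,0,-0.18,0.85,0,0,0,0,0,-0.18,0.85,0,0,0,0,0]

```text
time: 4.48
tcp_pos: [0.4878, 0.4111, 0.1794]
ee_rot: [-2.219, -2.224, 0.001]
wrist_force: [0.3, 0.5, -0.0]
gripper_width: 0.276
finger_force: 29.6
```

Request:
carry_out:
  moves: [0,0,0,0,0,0,0,0,0,-0.68,0,0,0,0,0,0,-0.68,0,0,0,0,0,0,-0.68,0,0,0,0,0,0,-0.68,0,0,0,0,0,0,-0.68,0,0,0,0,0,0,-0.68,0,0,0,0,0,0,0,0,0,0,0]

```text
time: 5.15
tcp_pos: [0.4864, 0.4073, 0.0119]
ee_rot: [2.219, 2.223, -0.011]
wrist_force: [-0.4, -0.4, -0.6]
gripper_width: 0.275
finger_force: 30.0
```

```bash
python3 - <<'E'
from h import *
st()
im,K,T=grab("scene"); save(cv2.resize(im[180:400,320:640],None,fx=2.4,fy=2.4,interpolation=cv2.INTER_CUBIC),"pics/s2.png")
E
```

```text
t 5.15 tcp [0.4864 0.4073 0.0119] close ang 0.12 tilt [-0.005 -0.005] q [-1.03  0.61  0.31  1.85 -0.27  0.74 -0.57] F [-0.4 -0.4 -0.6] w 25.8 ff 30.0
```

View pics/s2.png

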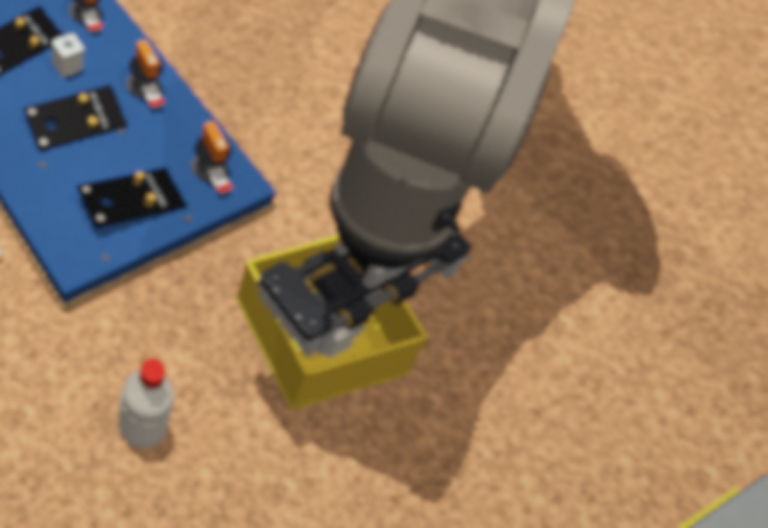

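The gripper holds spacer 1 inside the yellow bin, at about (330,330) in this crop. The plates and spacer 2 have not moved. Releasing it, then going to spacer 2.

Request:
carry_out:
  moves: [0,0,0,0,0,0,0.5,0,0,0,0,0,0,0.5,0,0,0,0,0,0,0.5,0,0,0,0,0,0,0.5,0,0,0.6,0,0,0,0.5,0,0,0.9,0,0,0,0.5,0,0,1,0,0,0,0.5,0,0,1,0,0,0,0.5]

```text
time: 5.87
tcp_pos: [0.4885, 0.4093, 0.1593]
ee_rot: [-2.22, -2.223, -0.0]
wrist_force: [-0.4, 0.7, -0.1]
gripper_width: 0.499
finger_force: 0.0
```

Request:
carry_out:
  moves: [0,0,0.8,0,0,0,0.8,0.12,-0.82,0,0,0,0,0.8,0.12,-0.82,0,0,0,0,0.8,0.12,-0.82,0,0,0,0,0.8,0.12,-0.82,0,0,0,0,0.8,0.12,-0.82,0,0,0,0,0.8,0.12,-0.82,0,0,0,0,0.8,0.12,-0.82,0,0,0,0,0.8]

```text
time: 6.53
tcp_pos: [0.5224, 0.1785, 0.19]
ee_rot: [-2.219, -2.224, -0.003]
wrist_force: [1.0, -0.2, -0.3]
gripper_width: 0.802
finger_force: 0.0
```

Request:
carry_out:
  moves: [0.12,-0.82,0,0,0,0,0.8,0.12,-0.82,0,0,0,0,0.8,0.12,-0.82,0,0,0,0,0.8,0.12,-0.82,0,0,0,0,0.8,0.11,-0.82,0,0,0,0,0.8,0,0,0,0,0,0,0.8,0,0,0,0,0,0,0.8]

```text
time: 7.12
tcp_pos: [0.5461, 0.0142, 0.1899]
ee_rot: [2.223, 2.219, 0.002]
wrist_force: [0.8, -0.1, 0.3]
gripper_width: 0.801
finger_force: 0.0
```

```bash
python3 - <<'E'
from h import *
st()
im,K,T=grab("scene")
for p,a in cents(masks(im)["white"],40): print(p,a,onz(p,.066,K,T).round(4))
E
```

```text
t 7.12 tcp [0.5461 0.0142 0.1899] close ang -0.09 tilt [0.001 0.   ] q [-0.61  0.25  0.56  1.94 -0.16  0.99  0.02] F [ 0.8 -0.1  0.3] w 75.3 ff 0.0
[353.82   6.13] 439 [-0.0077 -0.8817  0.066 ]
[427.44   7.69] 216 [-0.2629 -0.7306  0.066 ]
[243.23  43.77] 1394 [ 0.4958 -0.8237  0.066 ]
[504.12  44.2 ] 96 [-0.3419 -0.3725  0.066 ]
[561.9   51.38] 196 [-0.491  -0.2376  0.066 ]
[ 34.03 118.63] 1547 [ 1.2195 -0.7217  0.066 ]
[608.73 132.12] 505 [-0.2721  0.1502  0.066 ]
[466.39 147.22] 628 [0.1441 0.0026 0.066 ]
[ 62.09 284.65] 30834 [ 1.2377 -0.0655  0.066 ]
[539.27 142.27] 45 [-0.0565  0.086   0.066 ]
[632.13 152.38] 421 [-0.2578  0.2432  0.066 ]
[297.3 155.7] 60 [ 0.5879 -0.1952  0.066 ]
[166.94 173.42] 48 [ 0.9314 -0.2995  0.066 ]
[146.4 180.1] 48 [ 0.9871 -0.3007  0.066 ]
[159.7  183.42] 50 [ 0.9592 -0.2716  0.066 ]
[381.5  195.62] 48 [0.4621 0.0456 0.066 ]
[173.25 186.51] 51 [ 0.9307 -0.2434  0.066 ]
[124.86 187.39] 49 [ 1.0443 -0.3008  0.066 ]
[138.3  190.72] 50 [ 1.0161 -0.272   0.066 ]
[152.09 193.89] 53 [ 0.9872 -0.2436  0.066 ]
[348.   198.52] 99 [0.5443 0.013  0.066 ]
[130.15 201.6 ] 53 [ 1.0442 -0.2435  0.066 ]
[300.81 289.  ] 94 [0.7737 0.1971 0.066 ]
[460.16 316.38] 141 [0.5052 0.4182 0.066 ]
[380.98 345.44] 242 [0.6895 0.3932 0.066 ]
[628.59 392.06] 364 [0.3244 0.6971 0.066 ]
```

Request:
carry_out:
  moves: [-0.05,-0.05,-0.7,0,0,0,0.8,-0.05,-0.05,-0.7,0,0,0,0.8,0,0,-0.7,0,0,0,0.8,0,0,-0.7,0,0,0,0.6,0,0,-0.6,0,0,0,0.6,0,0,-0.4,0,0,0,0.6,0,0,0,0,0,0,0,0,0,0,0,0,0,0]

```text
time: 7.83
tcp_pos: [0.5416, 0.0131, 0.037]
ee_rot: [-2.217, -2.224, 0.001]
wrist_force: [0.8, 0.1, 0.2]
gripper_width: 0.496
finger_force: 0.0
```

Request:
carry_out:
  moves: [0,0,0,0,0,0,0,0,0,0,0,0,0,0,0,0,0,0,0,0,0,0,0,0,0,0,0,0,0,0,0,0,0,0,0,0,0,0,0,0,0,0,0,0,0,0,0,0,0,0,0,0,0,0,0,0]

```text
time: 8.5
tcp_pos: [0.5426, 0.0125, 0.0382]
ee_rot: [2.219, 2.223, 0.003]
wrist_force: [-2.8, 1.8, 9.5]
gripper_width: 0.278
finger_force: 29.7
```

Request:
carry_out:
  moves: [0,0,0.5,0,0,0,0,0,0,0.8,0,0,0,0,0,0,0.9,0,0,0,0,0,0,0.9,0,0,0,0,0,0,0.5,0,0,0,0,0,0,0,0,0,0,0]

```text
time: 9.0
tcp_pos: [0.5442, 0.0121, 0.1859]
ee_rot: [2.217, 2.221, 0.01]
wrist_force: [0.4, 0.1, 0.4]
gripper_width: 0.279
finger_force: 29.7
```

```bash
python3 - <<'E'
from h import *
st()
E
```

```text
t 9.0 tcp [0.5442 0.0121 0.1859] close ang 0.09 tilt [0.007 0.002] q [-0.62  0.25  0.57  1.95 -0.17  0.97  0.03] F [0.4 0.1 0.4] w 26.2 ff 29.7
```

Request:
carry_out:
  moves: [-0.13,0.81,0,0,0,0,0,-0.13,0.81,0,0,0,0,0,-0.13,0.81,0,0,0,0,0,-0.13,0.81,0,0,0,0,0,-0.13,0.81,0,0,0,0,0,-0.13,0.81,0,0,0,0,0,-0.13,0.81,0,0,0,0,0,-0.13,0.81,0,0,0,0,0]

```text
time: 9.67
tcp_pos: [0.4996, 0.2728, 0.1811]
ee_rot: [-2.219, -2.223, -0.0]
wrist_force: [0.7, -0.3, -0.7]
gripper_width: 0.274
finger_force: 29.7
```

Request:
carry_out:
  moves: [-0.13,0.81,0,0,0,0,0,-0.13,0.81,0,0,0,0,0,-0.13,0.81,0,0,0,0,0,0,0,0,0,0,0,0,0,0,-0.7,0,0,0,0,0,0,-0.7,0,0,0,0,0,0,-0.7,0,0,0,0,0,0,-0.7,0,0,0,0]

```text
time: 10.33
tcp_pos: [0.4845, 0.3682, 0.0679]
ee_rot: [-2.219, -2.224, -0.001]
wrist_force: [1.5, 1.2, 0.2]
gripper_width: 0.275
finger_force: 29.7
```

```bash
python3 - <<'E'
from h import *
st()
E
```

```text
t 10.33 tcp [0.4845 0.3682 0.0679] close ang 0.12 tilt [0. 0.] q [-1.04  0.5   0.37  1.89 -0.24  0.8  -0.54] F [1.5 1.2 0.2] w 25.9 ff 29.7
```

Request:
carry_out:
  moves: [0,0,-0.7,0,0,0,0,0,0,-0.5,0,0,0,0,0,0,0,0,0,0,0,0,0,0,0,0,0,0.5,0,0,0,0,0,0,0.5,0,0,0,0,0,0,0.5,0,0,0,0,0,0,0.5,0,0,0.4,0,0,0,0.5]

```text
time: 11.0
tcp_pos: [0.4838, 0.368, 0.0362]
ee_rot: [-2.219, -2.224, 0.003]
wrist_force: [-0.4, -0.5, -0.4]
gripper_width: 0.497
finger_force: 0.0
```

Request:
carry_out:
  moves: [0,0,0.8,0,0,0,0.5,0,0,1,0,0,0,0.5,0,0,1,0,0,0,0.5,0,0,1,0,0,0,0.5,0,0,0,0,0,0,0.7,0,0,0,0,0,0,0.7]

```text
time: 11.5
tcp_pos: [0.4858, 0.3694, 0.1925]
ee_rot: [-2.219, -2.223, -0.009]
wrist_force: [-1.0, -0.6, -0.9]
gripper_width: 0.607
finger_force: 0.0
```

```bash
python3 - <<'E'
from h import *
st()
A,_,_=grab("top");B,_,_=grab("scene")
a=cv2.resize(A[155:275,140:440],None,fx=2.66,fy=2.66,interpolation=cv2.INTER_CUBIC); b=cv2.resize(B[140:350,255:515],None,fx=1.3,fy=1.3,interpolation=cv2.INTER_CUBIC)
o=np.zeros((a.shape[0]+b.shape[0],max(a.shape[1],b.shape[1]),3),np.uint8); o[:a.shape[0],:a.shape[1]]=a; o[a.shape[0]:,:b.shape[1]]=b
print(o.shape); save(o,"pics/m3.png")
E
```

```text
t 11.5 tcp [0.4858 0.3694 0.1925] close ang 0.11 tilt [0.004 0.005] q [-1.09  0.35  0.42  1.79 -0.17  1.03 -0.6 ] F [-1.  -0.6 -0.9] w 57.0 ff 0.0
(592, 798, 3)
```

View pics/m3.png

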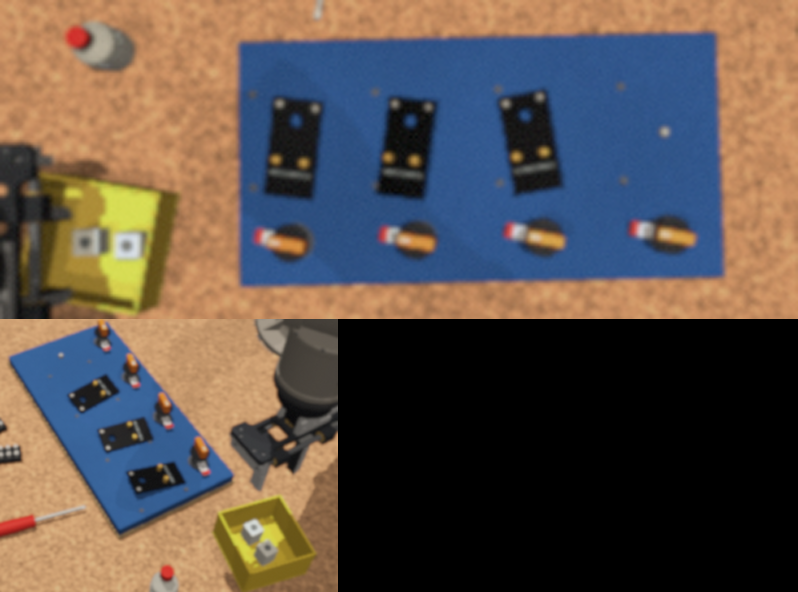

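Both spacers are in the yellow bin, at about (88,242) and (129,245) in the top crop, and all three plates are undisturbed. The spacers lie at known TCP places, so they give me a calibration check. Next I measure the plate poses.

```bash
cat >> h.py <<'E'
def up(im,f=4): return cv2.resize(im,None,fx=f,fy=f,interpolation=cv2.INTER_CUBIC)
def u2o(c,f=4): return (np.asarray(c,float)+.5)/f-.5
def plates(im,K,T,z=.041,box=((.47,.67),(-.23,.25))):
    """black plate rectangles in a view: centre, yaw (deg), hole px, standoff px (top view)"""
    g=up(im); V=cv2.GaussianBlur(g.max(2),(0,0),2); m=(V<75).astype(np.uint8); m=cv2.morphologyEx(m,cv2.MORPH_OPEN,np.ones((9,9)))
    h=cv2.cvtColor(g,cv2.COLOR_RGB2HSV).astype(int); br=((h[...,0]>12)&(h[...,0]<30)&(h[...,1]>100)&(h[...,2]>95)).astype(np.uint8)
    m=cv2.morphologyEx(m,cv2.MORPH_CLOSE,np.ones((25,25))); out=[]
    for c in cv2.findContours(m,cv2.RETR_EXTERNAL,cv2.CHAIN_APPROX_NONE)[0]:
        if cv2.contourArea(c)<5000: continue
        P=np.array([onz(u2o(p),z,K,T)[:2] for p in c[:,0]],np.float32); (cx,cy),(w,l),a=cv2.minAreaRect(P)
        if not(box[0][0]<cx<box[0][1] and box[1][0]<cy<box[1][1]): continue
        hull=np.zeros_like(m); cv2.fillPoly(hull,[cv2.convexHull(c)],1)
        if max(w,l)>.13 or max(w,l)<.08: continue
        ang=a if w>l else a-90; ang=(ang+90)%180-90
        bl=cents((hull&br).astype(bool),40)
        blu=cents((hull>0)&(h[...,0]>100)&(h[...,0]<125)&(h[...,1]>110)&(h[...,2]>85)&(cv2.erode(hull,np.ones((25,25)))>0),30)
        gr=cents((cv2.erode(hull,np.ones((13,13)))>0)&(h[...,1]<70)&(h[...,2]>140),20)
        out.append(dict(c=np.array([cx,cy]),size=(max(w,l),min(w,l)),yaw=ang,brass=[u2o(b[0]) for b in bl],hole=[(u2o(b[0]),b[1]) for b in blu],screws=[(u2o(b[0]),b[1]) for b in gr]))
    return sorted(out,key=lambda d:-d["c"][1])
E
python3 - <<'E'
from h import *
np.set_printoptions(precision=4,suppress=True)
im,K,T=grab("top"); im2,K2,T2=grab("scene")
for p in [(172.8,245.7),(188.2,246.8)]: print("spacer top",onz(p,.041,K,T))
g=lambda p:np.array(p)/1.3+[255,140]-.1
for p in [(267,549-319),(253,531-319)]: print("spacer scene",onz(g(p),.041,K2,T2))
for w in cents(masks(im)["white"],40):
    if 150<w[0][0]<215: print("w top",w,onz(w[0],.041,K,T))
for d in plates(im,K,T): print("TOP",d["c"],d["size"],round(d["yaw"],2),"brass",[onz(b,.05,K,T)[:2] for b in d["brass"]],"hole",[(onz(b,.04,K,T)[:2],a) for b,a in d["hole"]],"scr",[(onz(b,.045,K,T)[:2],a) for b,a in d["screws"]])
for d in plates(im2,K2,T2): print("SCENE",d["c"],round(d["yaw"],2),"hole",[(onz(b,.04,K2,T2)[:2],a) for b,a in d["hole"]])
gpx=up(im).astype(float); s=gpx.min(2)[4*198:4*211,4*384:4*397]; s=np.clip(s-130,0,None); yy,xx=np.indices(s.shape); c=np.array([(s*xx).sum(),(s*yy).sum()])/s.sum()+[4*384,4*198]; print("pin4",u2o(c),onz(u2o(c),.038,K,T))
E
```

```text
spacer top [0.4872 0.4032 0.041 ]
spacer top [0.4832 0.3622 0.041 ]
spacer scene [0.4923 0.4109 0.041 ]
spacer scene [0.4915 0.3726 0.041 ]
w top (array([176.5 , 171.26]), 118) [0.6862 0.3925 0.041 ]
w top (array([172.34, 245.7 ]), 64) [0.4872 0.4045 0.041 ]
w top (array([187.89, 246.66]), 99) [0.4836 0.3631 0.041 ]
TOP [0.576  0.1969] (0.09868290275335312, 0.04979504272341728) -6.29 brass [array([0.5647, 0.2131]), array([0.5606, 0.1852])] hole [(array([0.6035, 0.1939]), 201)] scr []
TOP [0.5731 0.0833] (0.09895007312297821, 0.048374250531196594) -9.19 brass [array([0.5639, 0.1012]), array([0.56 , 0.075])] hole [(array([0.6003, 0.0786]), 194)] scr []
TOP [ 0.5756 -0.0414] (0.09774357825517654, 0.04800193011760712) 8.3 brass [array([ 0.5653, -0.054 ]), array([ 0.5612, -0.0263])] hole [(array([ 0.6027, -0.0368]), 194)] scr []
SCENE [0.5799 0.1996] -12.72 hole []
SCENE [0.5765 0.0855] -10.53 hole [(array([0.6047, 0.0826]), 65)]
SCENE [ 0.5789 -0.0382] 7.67 hole []
pin4 [389.6052 204.0231] [ 0.5827 -0.1771  0.038 ]
```

Request:
carry_out:
  moves: [0.113,-0.213,0,0,0,-0.983,0.75,0.113,-0.213,0,0,0,-0.983,0.75,0.113,-0.213,0,0,0,-0.983,0.75,0.113,-0.213,0,0,0,-0.983,0.75,0.113,-0.213,0,0,0,-0.983,0.75,0.113,-0.213,0,0,0,-0.983,0.75,0.113,-0.213,0,0,0,-0.983,0.75,0.113,-0.213,0,0,0,-0.983,0.75]

```text
time: 12.37
tcp_pos: [0.5206, 0.2995, 0.1879]
ee_rot: [2.84, 1.341, -0.003]
wrist_force: [0.2, 0.3, -0.4]
gripper_width: 0.748
finger_force: 0.0
```

Request:
carry_out:
  moves: [0.113,-0.213,0,0,0,-0.983,0.75,0.113,-0.213,0,0,0,-0.983,0.75,0.113,-0.213,0,0,0,-0.983,0.75,0.113,-0.213,0,0,0,-0.983,0.75,0.113,-0.213,0,0,0,-0.983,0.75,0.113,-0.213,0,0,0,-0.983,0.75,0.113,-0.213,0,0,0,-0.983,0.75,0.113,-0.213,0,0,0,-0.983,0.75]

```text
time: 13.03
tcp_pos: [0.5567, 0.2314, 0.188]
ee_rot: [3.125, 0.307, -0.002]
wrist_force: [-0.2, 0.2, 0.3]
gripper_width: 0.749
finger_force: 0.0
```

Request:
carry_out:
  moves: [0.113,-0.213,0,0,0,-0.983,0.75,0.113,-0.213,0,0,0,-0.983,0.75,0.113,-0.213,0,0,0,-0.983,0.75,0.113,-0.213,0,0,0,-0.983,0.75,0,0,-0.9,0,0,0,0.75,0,0,-0.9,0,0,0,0.75,0,0,0,0,0,0,0.75,0,0,0,0,0,0,0.75]

```text
time: 13.7
tcp_pos: [0.5739, 0.1972, 0.1157]
ee_rot: [3.13, -0.225, -0.005]
wrist_force: [0.9, 0.2, 0.3]
gripper_width: 0.752
finger_force: 0.0
```

```bash
python3 - <<'E'
from h import *
st()
E
```

```text
t 13.7 tcp [0.5739 0.1972 0.1157] close ang -98.22 tilt [-0.003 -0.003] q [-1.02  0.53  0.79  1.88 -0.46  0.93 -1.74] F [0.9 0.2 0.3] w 70.7 ff 0.0
```

Request:
carry_out:
  moves: [0.05,0.05,-0.7,0,0,0,0.75,0,0,-0.7,0,0,0,0.75,0,0,-0.6,0,0,0,0.75,0,0,0,0,0,0,0.65,0,0,0,0,0,0,0.6,0,0,0,0,0,0,0.58,0,0,0,0,0,0,0.57,0,0,0,0,0,0,0.56]

```text
time: 14.37
tcp_pos: [0.5781, 0.2003, 0.0389]
ee_rot: [-3.132, 0.224, -0.003]
wrist_force: [-0.5, -0.8, 0.7]
gripper_width: 0.563
finger_force: 0.5
```

Request:
carry_out:
  moves: [0,0,0,0,0,0,0.55,0,0,0,0,0,0,0.55,0,0,0,0,0,0,0.54,0,0,0,0,0,0,0.54]

```text
time: 14.7
tcp_pos: [0.5772, 0.2, 0.0372]
ee_rot: [-3.133, 0.224, -0.0]
wrist_force: [0.6, -1.6, 1.4]
gripper_width: 0.539
finger_force: 0.6
```

```bash
python3 - <<'E'
from h import *
st()
E
```

```text
t 14.7 tcp [0.5772 0.2    0.0372] close ang -98.19 tilt [0. 0.] q [-0.95  0.63  0.7   1.91 -0.55  0.8  -1.66] F [ 0.6 -1.6  1.4] w 50.7 ff 0.6
```

The −y finger touched first, so the plate lies slightly to −y of the camera estimate and is now centred in the fingers. Gripping it and dragging it back and square over the pin.

Request:
carry_out:
  moves: [0,0,-0.08,0,0,0,0.54,0,0,0,0,0,0,0,0,0,0,0,0,0,0,0,0,0,0,0,0,0]

```text
time: 15.03
tcp_pos: [0.5769, 0.2001, 0.0337]
ee_rot: [3.134, -0.224, -0.001]
wrist_force: [-0.1, 0.3, -1.3]
gripper_width: 0.514
finger_force: 29.9
```

Request:
carry_out:
  moves: [0,0,0.05,0,0,0,0,-0.12,0,0,0,0,0.4,0,-0.12,0,0,0,0,0.4,0,-0.12,0,0,0,0,0.4,0,-0.12,-0.02,0,0,0,0.37,0,0,0,0,0,0,0,0,0,0,0,0,0,0,0]

```text
time: 15.62
tcp_pos: [0.5578, 0.1993, 0.036]
ee_rot: [-3.141, 0.01, 0.0]
wrist_force: [-0.4, -0.6, -1.9]
gripper_width: 0.511
finger_force: 29.9
```

```bash
python3 - <<'E'
from h import *
st()
E
```

```text
t 15.62 tcp [0.5578 0.1993 0.036 ] close ang -90.38 tilt [-0.  0.] q [-0.95  0.59  0.67  1.96 -0.52  0.77 -1.56] F [-0.4 -0.6 -1.9] w 48.0 ff 29.9
```

Request:
carry_out:
  moves: [0,0,-0.05,0,0,0,0,0,0,-0.05,0,0,0,0,0,0,0,0,0,0,0]

```text
time: 15.87
tcp_pos: [0.5582, 0.1994, 0.0316]
ee_rot: [-3.142, 0.01, -0.001]
wrist_force: [1.3, 0.6, 0.6]
gripper_width: 0.511
finger_force: 30.0
```

Request:
carry_out:
  moves: [0,0,0,0,0,0,0.56,0,0,0,0,0,0,0.6,0,0,0,0,0,0,0.65,0,0,0,0,0,0,0.65,0,0,0.5,0,0,0,0.65,0,0,1,0,0,0,0.65,0,0,1,0,0,0,0.65,0,0,1,0,0,0,0.65]

```text
time: 16.53
tcp_pos: [0.5575, 0.1986, 0.1733]
ee_rot: [3.141, -0.011, -0.001]
wrist_force: [-0.2, 2.2, 0.8]
gripper_width: 0.649
finger_force: 0.0
```

```bash
python3 - <<'E'
from h import *
st()
im2,K2,T2=grab("scene"); im,K,T=grab("top")
save(np.vstack([cv2.resize(im2[140:310,255:445],None,fx=3,fy=3,interpolation=cv2.INTER_CUBIC)]),"pics/p1.png")
E
```

```text
t 16.53 tcp [0.5575 0.1986 0.1733] close ang -90.39 tilt [-0.001 -0.001] q [-1.07  0.42  0.81  1.86 -0.36  1.01 -1.69] F [-0.2  2.2  0.8] w 61.0 ff 0.0
```

View pics/p1.png

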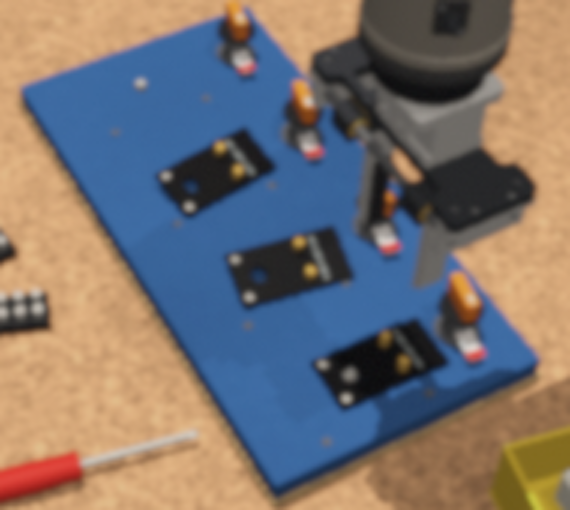

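The pin now shows bright in plate 1's hole at (349,373), so the plate has dropped over its pin and looks square. Next is plate 2.

Request:
carry_out:
  moves: [0.1,-0.715,0,0,0,-0.41,0.75,0.1,-0.715,0,0,0,-0.41,0.75,0.1,-0.715,0,0,0,-0.41,0.75,0.1,-0.715,0,0,0,-0.41,0.75,0,0,-0.8,0,0,0,0.75,0,0,-0.8,0,0,0,0.75,0,0,0,0,0,0,0.75,0,0,0,0,0,0,0.75]

```text
time: 17.3
tcp_pos: [0.5731, 0.0844, 0.1073]
ee_rot: [3.131, -0.235, -0.004]
wrist_force: [0.9, -0.5, 0.1]
gripper_width: 0.749
finger_force: 0.0
```

```bash
python3 - <<'E'
from h import *
st()
E
```

```text
t 17.3 tcp [0.5731 0.0844 0.1073] close ang -98.57 tilt [-0.003 -0.001] q [-0.87  0.5   0.8   1.95 -0.45  0.89 -1.55] F [ 0.9 -0.5  0.1] w 70.4 ff 0.0
```

Request:
carry_out:
  moves: [0,0,-0.7,0,0,0,0.75,0,0,-0.7,0,0,0,0.7,0,0,-0.43,0,0,0,0.65,0,0,0,0,0,0,0.6,0,0,0,0,0,0,0.58,0,0,0,0,0,0,0.57,0,0,0,0,0,0,0.57]

```text
time: 17.88
tcp_pos: [0.575, 0.0852, 0.0366]
ee_rot: [-3.132, 0.233, -0.004]
wrist_force: [-0.4, 0.6, 0.3]
gripper_width: 0.57
finger_force: 0.0
```

Request:
carry_out:
  moves: [0,0,0,0,0,0,0.555,0,0,0,0,0,0,0.555]

```text
time: 18.05
tcp_pos: [0.5744, 0.0851, 0.0356]
ee_rot: [-3.132, 0.233, -0.002]
wrist_force: [-0.2, -0.2, 0.4]
gripper_width: 0.554
finger_force: 0.0
```

Request:
carry_out:
  moves: [0,0,0,0,0,0,0.54,0,0,0,0,0,0,0.54]

```text
time: 18.22
tcp_pos: [0.574, 0.0849, 0.035]
ee_rot: [-3.133, 0.234, -0.001]
wrist_force: [0.6, -0.6, 1.0]
gripper_width: 0.543
finger_force: 0.2
```

Request:
carry_out:
  moves: [0,0,0,0,0,0,0,0,0,0,0,0,0,0,0,0,0,0,0,0,0]

```text
time: 18.47
tcp_pos: [0.5741, 0.0836, 0.0357]
ee_rot: [3.133, -0.236, 0.001]
wrist_force: [-7.4, -6.3, 24.8]
gripper_width: 0.453
finger_force: 30.0
```

```bash
python3 - <<'E'
from h import *
st()
E
```

```text
t 18.47 tcp [0.5741 0.0836 0.0357] close ang -98.63 tilt [ 0. -0.] q [-0.79  0.59  0.71  1.99 -0.55  0.76 -1.48] F [-7.4 -6.3 24.8] w 42.6 ff 30.0
```

The fingertips rode over the plate's edge: the opening is 42.6 mm with an upward force. Opening again and gripping lower.

Request:
carry_out:
  moves: [0,0,0,0,0,0,0.6,0,0,0,0,0,0,0.66,0,0,0,0,0,0,0.66,0,0,0,0,0,0,0.66,0,0,0.8,0,0,0,0.66,0,0,1,0,0,0,0.66,0,0,1,0,0,0,0.66,-1,0,0.6,0,0,0,0.66]

```text
time: 19.13
tcp_pos: [0.5433, 0.0848, 0.172]
ee_rot: [3.132, -0.234, 0.01]
wrist_force: [-1.8, 0.8, 2.3]
gripper_width: 0.661
finger_force: 0.0
```

Request:
carry_out:
  moves: [-1,0,0,0,0,0,0.66,-1,0,0,0,0,0,0.66,-1,0,0,0,0,0,0.66,0,0,0,0,0,0,0.66,0,0,0,0,0,0,0.66]

```text
time: 19.55
tcp_pos: [0.4222, 0.0867, 0.1691]
ee_rot: [-3.128, 0.229, 0.001]
wrist_force: [0.1, 0.3, 1.1]
gripper_width: 0.661
finger_force: 0.0
```

```bash
python3 - <<'E'
from h import *
np.set_printoptions(precision=4,suppress=True)
st()
im,K,T=grab("top"); im2,K2,T2=grab("scene")
for d in plates(im,K,T): print("TOP",d["c"],d["size"],round(d["yaw"],2),"brass",[onz(b,.05,K,T)[:2] for b in d["brass"]],"hole",[(onz(b,.04,K,T)[:2],a) for b,a in d["hole"]],"scr",[(onz(b,.045,K,T)[:2],a) for b,a in d["screws"]])
a=cv2.resize(im[160:260,220:380],None,fx=3.4,fy=3.4,interpolation=cv2.INTER_CUBIC); b=cv2.resize(im2[180:300,290:420],None,fx=2.1,fy=2.1,interpolation=cv2.INTER_CUBIC)
o=np.zeros((a.shape[0]+b.shape[0],max(a.shape[1],b.shape[1]),3),np.uint8); o[:a.shape[0],:a.shape[1]]=a; o[a.shape[0]:,:b.shape[1]]=b
save(o,"pics/p2.png")
E
```

```text
t 19.55 tcp [0.4222 0.0867 0.1691] close ang -98.37 tilt [-0.     0.005] q [-1.3   0.06  1.01  2.21 -0.07  0.9  -1.96] F [0.1 0.3 1.1] w 62.1 ff 0.0
TOP [0.5455 0.1973] (0.11803852766752243, 0.04681868851184845) -0.98 brass [array([0.5445, 0.184 ]), array([0.5454, 0.2119])] hole [(array([0.5039, 0.1978]), 259)] scr [(array([0.5845, 0.1961]), 65)]
TOP [0.5731 0.0847] (0.09892898797988892, 0.04829131439328194) -8.8 brass [array([0.5639, 0.1025]), array([0.5607, 0.0765])] hole [(array([0.6005, 0.0809]), 162)] scr []
TOP [ 0.5752 -0.0413] (0.0983990803360939, 0.04887540265917778) 8.29 brass [array([ 0.5653, -0.0542]), array([ 0.5612, -0.0264])] hole [(array([ 0.6027, -0.0366]), 176)] scr []
```

View pics/p2.png

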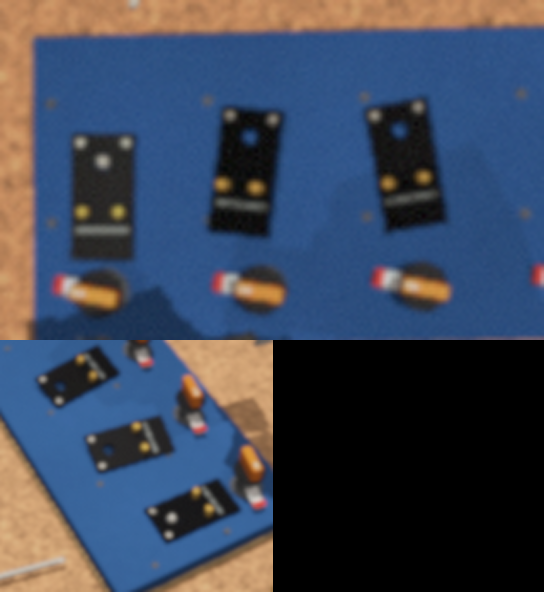

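Plate 1 sits flat, with the bright pin in its hole at (102,161). Plate 2 is still on top of its pin, shifted about 1.5 mm. Gripping plate 2 again, lower.

Request:
carry_out:
  moves: [0.95,-0.01,0,0,0,0,0.75,0.95,-0.01,0,0,0,0,0.75,0.95,-0.01,0,0,0,-0.05,0.75,0.95,-0.02,-0.5,0,0,0,0.75,0,0,-0.8,0,0,0,0.75,0,0,-0.8,0,0,0,0.75,0,0,-0.8,0,0,0,0.75,0,0,-0.3,0,0,0,0.75]

```text
time: 20.32
tcp_pos: [0.567, 0.081, 0.0361]
ee_rot: [3.127, -0.245, -0.01]
wrist_force: [-0.8, 0.5, -0.9]
gripper_width: 0.75
finger_force: 0.0
```

Request:
carry_out:
  moves: [0,0,-0.2,0,0,0,0.7,0,0,0,0,0,0,0.65,0,0,0,0,0,0,0.6,0,0,0,0,0,0,0.58,0,0,0,0,0,0,0.58]

```text
time: 20.73
tcp_pos: [0.5692, 0.0836, 0.0349]
ee_rot: [-3.132, 0.242, -0.002]
wrist_force: [0.8, 0.5, -0.1]
gripper_width: 0.58
finger_force: 0.3
```

```bash
python3 - <<'E'
from h import *
st()
E
```

```text
t 20.73 tcp [0.5692 0.0836 0.0349] close ang -98.83 tilt [0.001 0.001] q [-0.82  0.6   0.75  2.   -0.59  0.77 -1.44] F [ 0.8  0.5 -0.1] w 54.5 ff 0.3
```

Request:
carry_out:
  moves: [0.06,0.02,-0.04,0,0,0,0.58,0.06,0.01,-0.04,0,0,0,0.58,0,0,0,0,0,0,0.56,0,0,0,0,0,0,0.55,0,0,0,0,0,0,0.54,0,0,0,0,0,0,0.54]

```text
time: 21.23
tcp_pos: [0.5731, 0.0846, 0.0304]
ee_rot: [3.132, -0.242, -0.001]
wrist_force: [0.2, 1.4, -0.2]
gripper_width: 0.539
finger_force: 0.9
```

```bash
python3 - <<'E'
from h import *
st()
E
```

```text
t 21.23 tcp [0.5731 0.0846 0.0304] close ang -98.85 tilt [-0.001 -0.   ] q [-0.82  0.61  0.74  1.99 -0.6   0.77 -1.44] F [ 0.2  1.4 -0.2] w 50.6 ff 0.9
```

Request:
carry_out:
  moves: [0,0,0.02,0,0,0,0,0,0,0,0,0,0,0,0,0,0,0,0,0,0,0,0,0,0,0,0,0]

```text
time: 21.57
tcp_pos: [0.5729, 0.0842, 0.0311]
ee_rot: [3.131, -0.243, -0.001]
wrist_force: [-0.4, 0.6, -1.0]
gripper_width: 0.508
finger_force: 29.9
```

Request:
carry_out:
  moves: [0,0,0.06,0,0,0,0,-0.105,-0.067,0,0,0,0.42,0,-0.105,-0.067,0,0,0,0.42,0,-0.105,-0.067,0,0,0,0.42,0,-0.105,-0.067,0,0,0,0.43,0,0,0,0,0,0,0,0,0,0,0,0,0,0,0]

```text
time: 22.15
tcp_pos: [0.5564, 0.0736, 0.0338]
ee_rot: [3.141, -0.014, -0.001]
wrist_force: [0.0, 0.2, -2.1]
gripper_width: 0.51
finger_force: 29.9
```

```bash
python3 - <<'E'
from h import *
st()
E
```

```text
t 22.15 tcp [0.5564 0.0736 0.0338] close ang -90.49 tilt [-0. -0.] q [-0.8   0.57  0.72  2.03 -0.55  0.74 -1.31] F [ 0.   0.2 -2.1] w 47.9 ff 29.9
```

Request:
carry_out:
  moves: [0,0,-0.05,0,0,0,0,0,0,-0.02,0,0,0,0,0,0,0,0,0,0,0]

```text
time: 22.4
tcp_pos: [0.5565, 0.0738, 0.0306]
ee_rot: [3.141, -0.012, -0.001]
wrist_force: [0.1, 0.5, -2.2]
gripper_width: 0.507
finger_force: 29.9
```

Request:
carry_out:
  moves: [0,0,0,0,0,0,0.56,0,0,0,0,0,0,0.6,0,0,0,0,0,0,0.65,0,0,0,0,0,0,0.65,0,0,0.5,0,0,0,0.65,0,0,1,0,0,0,0.65,0,0,1,0,0,0,0.65,0,0,1,0,0,0,0.65]

```text
time: 23.07
tcp_pos: [0.5558, 0.073, 0.1722]
ee_rot: [3.14, -0.013, -0.002]
wrist_force: [-0.3, 0.8, 0.2]
gripper_width: 0.651
finger_force: 0.0
```

Request:
carry_out:
  moves: [-0.85,-0.7,0,0,0,0,0.75,-0.85,-0.7,0,0,0,0,0.75,-0.85,-0.7,0,0,0,0,0.75,-0.85,-0.7,0,0,0,0,0.75,0,0,0,0,0,0,0.75,0,0,0,0,0,0,0.75]

```text
time: 23.57
tcp_pos: [0.4266, -0.0324, 0.1712]
ee_rot: [-3.137, 0.013, -0.001]
wrist_force: [1.0, 0.0, -0.5]
gripper_width: 0.75
finger_force: 0.0
```

```bash
python3 - <<'E'
from h import *
np.set_printoptions(precision=4,suppress=True)
st()
im,K,T=grab("top"); im2,K2,T2=grab("scene")
for d in plates(im,K,T): print("TOP",d["c"],d["size"],round(d["yaw"],2),"brass",[onz(b,.047,K,T)[:2] for b in d["brass"]],"hole",[(onz(b,.04,K,T)[:2],a) for b,a in d["hole"]],"scr",[(onz(b,.039,K,T)[:2],a) for b,a in d["screws"]])
a=cv2.resize(im[160:260,220:380],None,fx=3.4,fy=3.4,interpolation=cv2.INTER_CUBIC); b=cv2.resize(im2[180:300,290:420],None,fx=2.1,fy=2.1,interpolation=cv2.INTER_CUBIC)
o=np.zeros((a.shape[0]+b.shape[0],max(a.shape[1],b.shape[1]),3),np.uint8); o[:a.shape[0],:a.shape[1]]=a; o[a.shape[0]:,:b.shape[1]]=b
save(o,"pics/p3.png")
E
```

```text
t 23.57 tcp [ 0.4266 -0.0324  0.1712] close ang -90.49 tilt [0.001 0.005] q [-1.08  0.04  1.06  2.21 -0.05  0.91 -1.56] F [ 1.   0.  -0.5] w 70.5 ff 0.0
TOP [0.5455 0.1973] (0.11803852766752243, 0.04681868851184845) -0.98 brass [array([0.5446, 0.1846]), array([0.5453, 0.2126])] hole [(array([0.5039, 0.1979]), 260)] scr [(array([0.5849, 0.1972]), 65)]
TOP [0.5458 0.0718] (0.11638528108596802, 0.04673490673303604) -0.06 brass [array([0.5446, 0.0863]), array([0.5449, 0.0578])] hole [(array([0.5039, 0.0717]), 263)] scr [(array([0.5841, 0.0726]), 56)]
TOP [ 0.5755 -0.0414] (0.09781913459300995, 0.048544131219387054) 8.45 brass [array([ 0.5654, -0.0541]), array([ 0.5613, -0.0264])] hole [(array([ 0.6027, -0.0366]), 175)] scr []
```

View pics/p3.png

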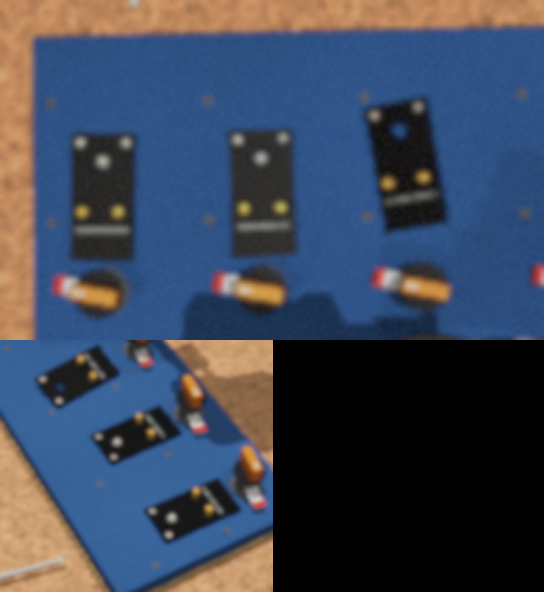

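Plates 1 and 2 both sit flat and square with bright pins in their holes, at (102,161) and (261,158). Plate 3 is next.

Request:
carry_out:
  moves: [0.93,-0.05,0,0,0,0.44,0.75,0.93,-0.05,0,0,0,0.44,0.75,0.93,-0.05,0,0,0,0.44,0.75,0.93,-0.06,0,0,0,0.44,0.75,0,0,-0.8,0,0,0,0.75,0,0,-0.8,0,0,0,0.75,0,0,-0.8,0,0,0,0.75,0,0,-0.8,0,0,0,0.75]

```text
time: 24.33
tcp_pos: [0.5673, -0.04, 0.0398]
ee_rot: [3.132, 0.215, -0.007]
wrist_force: [1.4, 0.5, 0.2]
gripper_width: 0.749
finger_force: 0.0
```

Request:
carry_out:
  moves: [0,0,-0.15,0,0,0,0.7,0,0,0,0,0,0,0.65,0,0,0,0,0,0,0.62,0,0,0,0,0,0,0.62]

```text
time: 24.67
tcp_pos: [0.5682, -0.0401, 0.0386]
ee_rot: [3.133, 0.214, -0.0]
wrist_force: [-0.4, -0.0, 0.4]
gripper_width: 0.621
finger_force: 0.0
```

```bash
python3 - <<'E'
from h import *
st()
E
```

```text
t 24.67 tcp [ 0.5682 -0.0401  0.0386] close ang -82.18 tilt [-0.    -0.001] q [-0.62  0.59  0.76  2.01 -0.58  0.77 -0.94] F [-0.4 -0.   0.4] w 58.3 ff 0.0
```

Request:
carry_out:
  moves: [0.09,-0.01,-0.09,0,0,0.1,0.62,0.09,0,-0.09,0,0,0,0.6,0,0,0,0,0,0,0.58,0,0,0,0,0,0,0.57]

```text
time: 25.0
tcp_pos: [0.5747, -0.0403, 0.0304]
ee_rot: [3.133, 0.228, -0.002]
wrist_force: [-0.1, 0.4, 0.1]
gripper_width: 0.577
finger_force: 0.5
```

Request:
carry_out:
  moves: [0,0,0,0,0,0,0.555,0,0,0,0,0,0,0.555]

```text
time: 25.17
tcp_pos: [0.5743, -0.0404, 0.0304]
ee_rot: [3.133, 0.228, -0.002]
wrist_force: [0.5, 0.9, 3.2]
gripper_width: 0.556
finger_force: 1.3
```

Request:
carry_out:
  moves: [0,0,0,0,0,0,0.545,0,0,0,0,0,0,0.54]

```text
time: 25.33
tcp_pos: [0.5743, -0.0404, 0.0303]
ee_rot: [3.133, 0.228, -0.002]
wrist_force: [0.3, 1.4, 4.8]
gripper_width: 0.539
finger_force: 2.7
```

```bash
python3 - <<'E'
from h import *
st()
E
```

```text
t 25.33 tcp [ 0.5743 -0.0404  0.0303] close ang -81.69 tilt [-0.001 -0.001] q [-0.6   0.61  0.74  2.   -0.59  0.76 -0.93] F [0.3 1.4 4.8] w 50.7 ff 2.7
```

Request:
carry_out:
  moves: [0,0,0.04,0,0,0,0.54,0,0,0,0,0,0,0,0,0,0,0,0,0,0,0,0,0,0,0,0,0,0,0,0,0,0,0,0]

```text
time: 25.75
tcp_pos: [0.5741, -0.0406, 0.0318]
ee_rot: [3.133, 0.227, -0.003]
wrist_force: [-1.5, -1.6, 5.5]
gripper_width: 0.509
finger_force: 30.0
```

Request:
carry_out:
  moves: [0,0,0.06,0,0,0,0,-0.124,-0.065,0,0,0,-0.435,0,-0.124,-0.065,0,0,0,-0.435,0,-0.124,-0.065,0,0,0,-0.435,0,-0.124,-0.065,0,0,0,-0.435,0,0,0,0,0,0,0,0,0,0,0,0,0,0,0]

```text
time: 26.33
tcp_pos: [0.554, -0.0509, 0.0341]
ee_rot: [3.141, -0.011, -0.003]
wrist_force: [0.3, 0.4, -2.4]
gripper_width: 0.509
finger_force: 30.0
```

```bash
python3 - <<'E'
from h import *
st()
E
```

```text
t 26.33 tcp [ 0.554  -0.0509  0.0341] close ang -90.42 tilt [-0.002 -0.   ] q [-0.63  0.59  0.79  2.04 -0.62  0.76 -1.03] F [ 0.3  0.4 -2.4] w 47.8 ff 30.0
```

Request:
carry_out:
  moves: [0,0,-0.05,0,0,0,0,0,0,-0.02,0,0,0,0,0,0,0,0,0,0,0]

```text
time: 26.58
tcp_pos: [0.5548, -0.0508, 0.0316]
ee_rot: [-3.141, 0.01, 0.002]
wrist_force: [-3.8, 0.7, 10.7]
gripper_width: 0.512
finger_force: 30.0
```

Request:
carry_out:
  moves: [0,0,0,0,0,0,0.56,0,0,0,0,0,0,0.6,0,0,0,0,0,0,0.65,0,0,0,0,0,0,0.65,0,0,0.5,0,0,0,0.65,0,0,1,0,0,0,0.65,0,0,1,0,0,0,0.65,0,0,1,0,0,0,0.65]

```text
time: 27.25
tcp_pos: [0.5538, -0.0513, 0.1726]
ee_rot: [3.14, -0.012, -0.005]
wrist_force: [0.4, 1.1, 1.0]
gripper_width: 0.65
finger_force: 0.0
```

Request:
carry_out:
  moves: [-0.115,0.39,0,0,0,1,0.5,-0.115,0.39,0,0,0,1,0.5,-0.115,0.39,0,0,0,1,0.5,-0.115,0.39,0,0,0,1,0.5,-0.115,0.39,0,0,0,1,0.5,-0.115,0.39,0,0,0,1,0.5,-0.115,0.39,0,0,0,1,0.5,-0.115,0.39,0,0,0,1,0.5]

```text
time: 27.92
tcp_pos: [0.5173, 0.0747, 0.1714]
ee_rot: [2.952, 1.071, -0.002]
wrist_force: [0.6, 0.0, 0.2]
gripper_width: 0.501
finger_force: 0.0
```

Request:
carry_out:
  moves: [-0.115,0.39,0,0,0,1,0.5,-0.115,0.39,0,0,0,1,0.5,-0.115,0.39,0,0,0,1,0.5,-0.115,0.39,0,0,0,1,0.5,-0.115,0.39,0,0,0,1,0.5,-0.115,0.39,0,0,0,1,0.5,-0.115,0.39,0,0,0,1,0.5,-0.115,0.39,0,0,0,1,0.5]

```text
time: 28.58
tcp_pos: [0.4805, 0.1995, 0.1713]
ee_rot: [2.408, 2.015, -0.002]
wrist_force: [0.6, -0.3, -0.4]
gripper_width: 0.496
finger_force: 0.0
```

Request:
carry_out:
  moves: [0,0,0,0,0,0,0.5,0,0,0,0,0,0,0.5]

```text
time: 28.75
tcp_pos: [0.4806, 0.1992, 0.1712]
ee_rot: [2.412, 2.011, -0.002]
wrist_force: [0.6, -0.2, -1.1]
gripper_width: 0.499
finger_force: 0.0
```

```bash
python3 - <<'E'
from h import *
np.set_printoptions(precision=4,suppress=True)
st()
im,K,T=grab("top"); im2,K2,T2=grab("scene")
for d in plates(im,K,T): print("TOP",d["c"],d["size"],round(d["yaw"],2),"brass",[onz(b,.047,K,T)[:2] for b in d["brass"]],"hole",[(onz(b,.04,K,T)[:2],a) for b,a in d["hole"]],"scr",[(onz(b,.039,K,T)[:2],a) for b,a in d["screws"]])
a=cv2.resize(im[160:260,220:380],None,fx=3.4,fy=3.4,interpolation=cv2.INTER_CUBIC); b=cv2.resize(im2[160:280,290:420],None,fx=2.1,fy=2.1,interpolation=cv2.INTER_CUBIC)
o=np.zeros((a.shape[0]+b.shape[0],max(a.shape[1],b.shape[1]),3),np.uint8); o[:a.shape[0],:a.shape[1]]=a; o[a.shape[0]:,:b.shape[1]]=b
save(o,"pics/p4.png")
E
```

```text
t 28.75 tcp [0.4806 0.1992 0.1712] close ang -10.36 tilt [ 0.    -0.002] q [-1.07  0.24  0.64  2.01 -0.18  0.94 -0.51] F [ 0.6 -0.2 -1.1] w 46.9 ff 0.0
TOP [0.5462 0.0721] (0.117007777094841, 0.04756174981594086) -0.14 brass [array([0.5445, 0.0863]), array([0.5448, 0.0578])] hole [(array([0.5036, 0.0722]), 267)] scr [(array([0.5841, 0.0726]), 34)]
TOP [ 0.5455 -0.0508] (0.11538433283567429, 0.04704976826906204) -0.75 brass [array([ 0.5443, -0.038 ]), array([ 0.5441, -0.0658])] hole [(array([ 0.5034, -0.0519]), 274)] scr [(array([ 0.5832, -0.052 ]), 73)]
```

View pics/p4.png

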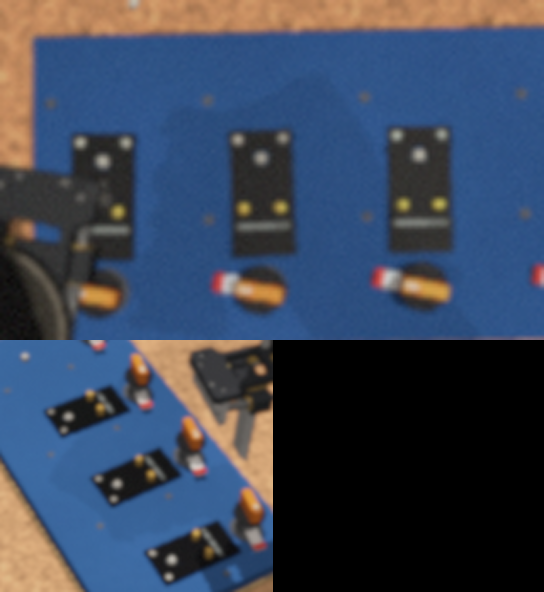

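All three plates are down, with pins at (102,161), (261,158) and (419,155). The gripper now hovers over knob 1. Descending onto its bar.

Request:
carry_out:
  moves: [0.02,0,-0.7,0,0,0,0.4,0,0,-0.7,0,0,0,0.4,0,0,-0.7,0,0,0,0.4,0,0,-0.4,0,0,0,0.4,0,0,-0.15,0,0,0,0.4,0,0,0,0,0,0,0.4,0,0,0,0,0,0,0.4]

```text
time: 29.43
tcp_pos: [0.4821, 0.1983, 0.0659]
ee_rot: [2.413, 2.008, -0.001]
wrist_force: [-0.7, -1.0, -0.8]
gripper_width: 0.402
finger_force: 0.0
```

Request:
carry_out:
  moves: [0,0,0,0,0,0,0.3,0,0,0,0,0,0,0.2,0,0,0,0,0,0,0.16,0,0,0,0,0,0,0.16]

```text
time: 29.77
tcp_pos: [0.4818, 0.199, 0.0659]
ee_rot: [2.412, 2.01, -0.0]
wrist_force: [-0.2, 0.5, -0.3]
gripper_width: 0.173
finger_force: 0.0
```

```bash
python3 - <<'E'
from h import *
st()
E
```

```text
t 29.77 tcp [0.4818 0.199  0.0659] close ang -10.38 tilt [ 0.001 -0.001] q [-0.98  0.41  0.57  2.1  -0.32  0.72 -0.38] F [-0.2  0.5 -0.3] w 16.3 ff 0.0
```

Request:
carry_out:
  moves: [0,0,0,0,0,0,0,0,0,0,0,0,0,0,0,0,0,0,0,0,0,0,0,0,0,0,0,0]

```text
time: 30.1
tcp_pos: [0.4828, 0.1989, 0.0659]
ee_rot: [2.412, 2.009, 0.001]
wrist_force: [5.2, -1.9, 3.4]
gripper_width: 0.127
finger_force: 30.0
```

Request:
carry_out:
  moves: [0,0,-0.08,0,0,0,0,0,0,-0.08,0,0,0,0,0,0,-0.07,0,0,0,0,0,0,0,0,0,0,0,0,0,0,0,0,0,0]

```text
time: 30.52
tcp_pos: [0.4828, 0.1989, 0.0564]
ee_rot: [2.412, 2.009, 0.001]
wrist_force: [5.1, -0.9, 7.4]
gripper_width: 0.127
finger_force: 30.0
```

```bash
python3 - <<'E'
from h import *
st()
E
```

```text
t 30.52 tcp [0.4828 0.1989 0.0564] close ang -10.41 tilt [ 0.002 -0.001] q [-0.97  0.42  0.56  2.1  -0.34  0.7  -0.37] F [ 5.1 -0.9  7.4] w 12.0 ff 30.0
```

Request:
carry_out:
  moves: [0.02,0,-0.02,0,0,0,0,0,0,0,0,0,-1,0,0,0,0,0,0,-1,0,0,0,0,0,0,-1,0,0,0,0,0,0,-1,0,0,0,0,0,0,-1,0,0,0,0,0,0,-1,0,0,0,0,0,0,-1,0]

```text
time: 31.18
tcp_pos: [0.4828, 0.199, 0.0557]
ee_rot: [2.909, 1.186, -0.001]
wrist_force: [-0.5, -0.6, 14.7]
gripper_width: 0.127
finger_force: 30.0
```

```bash
python3 - <<'E'
from h import *
o=st(); print(o["moment"].round(2))
E
```

```text
t 31.18 tcp [0.4828 0.199  0.0557] close ang -45.64 tilt [-0.    -0.001] q [-1.09  0.47  0.72  2.1  -0.46  0.73 -0.87] F [-0.5 -0.6 14.7] w 11.9 ff 30.0
[-0.18  0.23  0.01]
```

Turning freely with the knob fully in. Finishing the turn.

Request:
carry_out:
  moves: [0,0,0,0,0,-1,0,0,0,0,0,0,-1,0,0,0,0,0,0,-1,0,0,0,0,0,0,-1,0,0,0,0,0,0,-1,0,0,0,0,0,0,-1,0,0,0,0,0,0,-1,0,0,0,0,0,0,-1,0]

```text
time: 31.85
tcp_pos: [0.4827, 0.1994, 0.0557]
ee_rot: [-3.139, -0.12, 0.002]
wrist_force: [-1.6, 0.4, 15.0]
gripper_width: 0.124
finger_force: 30.0
```

Request:
carry_out:
  moves: [0,0,0,0,0,-0.3,0,0,0,0,0,0,-0.2,0,0,0,0,0,0,0,0,0,0,0,0,0,0,0]

```text
time: 32.18
tcp_pos: [0.4827, 0.1994, 0.0557]
ee_rot: [-3.14, -0.058, 0.002]
wrist_force: [-1.0, 1.9, 17.0]
gripper_width: 0.123
finger_force: 30.0
```

```bash
python3 - <<'E'
from h import *
o=st(); print(o["moment"].round(2))
E
```

```text
t 32.18 tcp [0.4827 0.1994 0.0557] close ang -87.89 tilt [-0.001  0.001] q [-1.22  0.55  0.91  2.11 -0.62  0.78 -1.45] F [-1.   1.9 17. ] w 11.5 ff 30.0
[0.36 0.46 0.01]
```

Request:
carry_out:
  moves: [0,0,0,0,0,-0.4,0,0,0,0,0,0,-0.2,0,0,0,0,0,0,0,0,0,0,0,0,0,0,0]

```text
time: 32.52
tcp_pos: [0.4827, 0.1994, 0.0557]
ee_rot: [-3.141, 0.024, 0.002]
wrist_force: [-0.3, 1.5, 15.9]
gripper_width: 0.125
finger_force: 30.0
```

```bash
python3 - <<'E'
from h import *
o=st(); print(o["moment"].round(2))
E
```

```text
t 32.52 tcp [0.4827 0.1994 0.0557] close ang -90.87 tilt [-0.001  0.001] q [-1.23  0.55  0.92  2.11 -0.64  0.78 -1.49] F [-0.3  1.5 15.9] w 11.7 ff 30.0
[0.33 0.48 0.21]
```

Request:
carry_out:
  moves: [0,0,0,0,0,-0.2,0,0,0,0,0,0,0,0,0,0,0,0,0,0,0]

```text
time: 32.77
tcp_pos: [0.4827, 0.1994, 0.0557]
ee_rot: [-3.141, 0.051, 0.002]
wrist_force: [-0.4, 1.3, 16.6]
gripper_width: 0.119
finger_force: 30.2
```

Request:
carry_out:
  moves: [0,0,0.06,0,0,0,0,0,0,0.06,0,0,0,0,0,0,0,0,0,0,0.15,0,0,0,0,0,0,0.2,0,0,0,0,0,0,0.3,0,0,0.3,0,0,0,0.35,0,0,0.8,0,0,0,0.4,0,0,1,0,0,0,0.4]

```text
time: 33.43
tcp_pos: [0.481, 0.1975, 0.1441]
ee_rot: [3.137, -0.053, -0.008]
wrist_force: [-1.0, 1.1, 0.8]
gripper_width: 0.398
finger_force: 0.0
```

Request:
carry_out:
  moves: [0,-0.39,0.6,0,0,1,0.4,0,-0.39,0,0,0,1,0.4,0,-0.39,0,0,0,1,0.4,0,-0.39,0,0,0,1,0.4,0,-0.39,0,0,0,1,0.4,0,-0.39,0,0,0,1,0.4,0,-0.39,0,0,0,1,0.4,0,-0.39,0,0,0,1,0.4]

```text
time: 34.1
tcp_pos: [0.4821, 0.0729, 0.1686]
ee_rot: [2.967, 1.031, -0.003]
wrist_force: [0.9, 0.3, -0.1]
gripper_width: 0.401
finger_force: 0.0
```

```bash
python3 - <<'E'
from h import *
np.set_printoptions(precision=4,suppress=True)
st()
im,K,T=grab("top"); im2,K2,T2=grab("scene")
a=cv2.resize(im[160:260,220:380],None,fx=3.4,fy=3.4,interpolation=cv2.INTER_CUBIC); b=cv2.resize(im2[180:300,290:440],None,fx=2.1,fy=2.1,interpolation=cv2.INTER_CUBIC)
o=np.zeros((a.shape[0]+b.shape[0],max(a.shape[1],b.shape[1]),3),np.uint8); o[:a.shape[0],:a.shape[1]]=a; o[a.shape[0]:,:b.shape[1]]=b
save(o,"pics/k1.png")
E
```

```text
t 34.1 tcp [0.4821 0.0729 0.1686] close ang -51.67 tilt [-0.001 -0.001] q [-1.14  0.24  1.    2.09 -0.26  0.93 -0.9 ] F [ 0.9  0.3 -0.1] w 37.7 ff 0.0
```

View pics/k1.png

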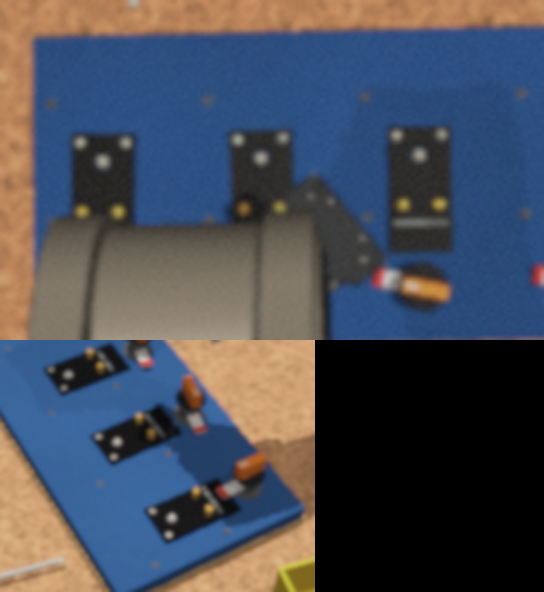

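Hold-down 1 is turned: its toe points at plate 1, with the red end at (222,490). Now knob 2.

Request:
carry_out:
  moves: [0,0.04,0,0,0,1,0.4,0,0,0,0,0,1,0.4,0,0,0,0,0,1,0.4,0,0,0,0,0,1,0.4,0,0,0,0,0,1,0.4,0,0,0,0,0,1,0.4,0,0,0,0,0,1,0.4,0,0,0,0,0,1,0.4]

```text
time: 34.87
tcp_pos: [0.4823, 0.0761, 0.1683]
ee_rot: [2.436, 1.981, -0.002]
wrist_force: [0.1, 0.7, 0.4]
gripper_width: 0.399
finger_force: 0.0
```

Request:
carry_out:
  moves: [0,0,-0.6,0,0,0.3,0.4,0,0,-0.7,0,0,0,0.4,0,0,-0.7,0,0,0,0.4,0,0,-0.4,0,0,0,0.4,0,0,-0.15,0,0,0,0.4,0,0,0,0,0,0,0.4,0,0,0,0,0,0,0.35]

```text
time: 35.45
tcp_pos: [0.4827, 0.0757, 0.0668]
ee_rot: [2.413, 2.009, -0.002]
wrist_force: [-0.4, 0.6, 1.0]
gripper_width: 0.364
finger_force: 0.0
```

```bash
python3 - <<'E'
from h import *
st()
E
```

```text
t 35.45 tcp [0.4827 0.0757 0.0668] close ang -10.45 tilt [ 0.    -0.002] q [-0.88  0.39  0.72  2.17 -0.39  0.71 -0.08] F [-0.4  0.6  1. ] w 34.2 ff 0.0
```

Request:
carry_out:
  moves: [-0.02,-0.03,-0.02,0,0,0,0.25,0,0,0,0,0,0,0.17,0,0,0,0,0,0,0.17,0,0,0,0,0,0,0,0,0,0,0,0,0,0,0,0,0,0,0,0,0,0,0,0,0,0,0,0]

```text
time: 36.03
tcp_pos: [0.4823, 0.0745, 0.0657]
ee_rot: [2.412, 2.01, 0.0]
wrist_force: [3.6, 0.7, 3.0]
gripper_width: 0.123
finger_force: 30.0
```

Request:
carry_out:
  moves: [0,0,-0.08,0,0,0,0,0,0,-0.08,0,0,0,0,0,0,-0.09,0,0,0,0,0,0,0,0,0,0,0,0,0,0,0,0,0,0]

```text
time: 36.45
tcp_pos: [0.4824, 0.0745, 0.0556]
ee_rot: [2.412, 2.01, 0.0]
wrist_force: [3.1, 1.1, 7.7]
gripper_width: 0.128
finger_force: 30.0
```

```bash
python3 - <<'E'
from h import *
st()
E
```

```text
t 36.45 tcp [0.4824 0.0745 0.0556] close ang -10.4 tilt [ 0.001 -0.002] q [-0.86  0.41  0.7   2.18 -0.41  0.69 -0.06] F [3.1 1.1 7.7] w 12.0 ff 30.0
```

Pushed in 10 mm. Turning about 81° clockwise: 16 full rows and a little more.

Request:
carry_out:
  moves: [0,0,0,0,0,-1,0,0,0,0,0,0,-1,0,0,0,0,0,0,-1,0,0,0,0,0,0,-1,0,0,0,0,0,0,-1,0,0,0,0,0,0,-1,0,0,0,0,0,0,-1,0,0,0,0,0,0,-1,0]

```text
time: 37.12
tcp_pos: [0.4825, 0.0744, 0.0556]
ee_rot: [2.957, 1.058, -0.0]
wrist_force: [4.1, 0.4, 7.6]
gripper_width: 0.129
finger_force: 30.0
```

Request:
carry_out:
  moves: [0,0,0,0,0,-1,0,0,0,0,0,0,-1,0,0,0,0,0,0,-1,0,0,0,0,0,0,-1,0,0,0,0,0,0,-1,0,0,0,0,0,0,-1,0,0,0,0,0,0,-1,0,0,0,0,0,0,-0.9,0]

```text
time: 37.78
tcp_pos: [0.4824, 0.0743, 0.0556]
ee_rot: [3.141, -0.004, -0.001]
wrist_force: [4.6, 0.2, 7.0]
gripper_width: 0.127
finger_force: 30.0
```

Request:
carry_out:
  moves: [0,0,0,0,0,-0.3,0,0,0,0,0,0,-0.1,0,0,0,0,0,0,0,0,0,0,0,0,0,0,0]

```text
time: 38.12
tcp_pos: [0.4824, 0.0744, 0.0555]
ee_rot: [3.141, -0.051, -0.001]
wrist_force: [3.2, -0.7, 8.1]
gripper_width: 0.128
finger_force: 30.2
```

```bash
python3 - <<'E'
from h import *
o=st(); print(o["moment"].round(2))
E
```

```text
t 38.12 tcp [0.4824 0.0744 0.0555] close ang -91.87 tilt [-0.001 -0.001] q [-1.11  0.58  1.08  2.19 -0.74  0.8  -1.15] F [ 3.2 -0.7  8.1] w 12.1 ff 30.2
[-0.09 -0.82  0.39]
```

Request:
carry_out:
  moves: [0,0,0.06,0,0,0,0,0,0,0.06,0,0,0,0,0,0,0,0,0,0,0.15,0,0,0,0,0,0,0.2,0,0,0,0,0,0,0.3,0,0,0.3,0,0,0,0.35,0,0,0.8,0,0,0,0.4,0,0,1,0,0,0,0.4]

```text
time: 38.78
tcp_pos: [0.4797, 0.0735, 0.1435]
ee_rot: [3.138, -0.053, -0.009]
wrist_force: [0.0, 0.8, 1.1]
gripper_width: 0.4
finger_force: 0.0
```

Request:
carry_out:
  moves: [0,-0.39,0.6,0,0,1,0.4,0,-0.39,0,0,0,1,0.4,0,-0.39,0,0,0,1,0.4,0,-0.39,0,0,0,1,0.4,0,-0.39,0,0,0,1,0.4,0,-0.39,0,0,0,1,0.4,0,-0.39,0,0,0,1,0.4,0,-0.39,0,0,0,1,0.4]

```text
time: 39.45
tcp_pos: [0.481, -0.051, 0.1678]
ee_rot: [2.967, 1.032, -0.004]
wrist_force: [-0.1, -0.2, -0.2]
gripper_width: 0.397
finger_force: 0.0
```

Request:
carry_out:
  moves: [0,0,0,0,0,1,0.4,0,0,0,0,0,1,0.4,0,0,0,0,0,1,0.4,0,0,0,0,0,1,0.4,0,0,0,0,0,1,0.4,0,0,0,0,0,1,0.4,0,0,0,0,0,1,0.4,0,0,0,0,0,1,0.4]

```text
time: 40.12
tcp_pos: [0.481, -0.0504, 0.1677]
ee_rot: [2.435, 1.984, -0.003]
wrist_force: [0.9, 0.2, 0.2]
gripper_width: 0.398
finger_force: 0.0
```

Request:
carry_out:
  moves: [0,0,0,0,0,0.3,0.4,0,0,0,0,0,0,0.4]

```text
time: 40.28
tcp_pos: [0.4811, -0.0505, 0.1679]
ee_rot: [2.413, 2.01, -0.002]
wrist_force: [-0.3, 0.3, 0.4]
gripper_width: 0.4
finger_force: 0.0
```

```bash
python3 - <<'E'
from h import *
st()
E
```

```text
t 40.28 tcp [ 0.4811 -0.0505  0.1679] close ang -10.41 tilt [-0.001 -0.002] q [-0.84  0.22  0.94  2.1  -0.22  0.92  0.04] F [-0.3  0.3  0.4] w 37.6 ff 0.0
```

Request:
carry_out:
  moves: [0,0,-0.6,0,0,0,0.4,0,0,-0.7,0,0,0,0.4,0,0,-0.7,0,0,0,0.4,0,0,-0.4,0,0,0,0.4,0,0,-0.15,0,0,0,0.4,0,0,0,0,0,0,0.35,0,0,0,0,0,0,0.25]

```text
time: 40.87
tcp_pos: [0.4817, -0.0508, 0.0666]
ee_rot: [2.414, 2.008, -0.002]
wrist_force: [0.4, -0.4, 0.9]
gripper_width: 0.307
finger_force: 0.0
```

```bash
python3 - <<'E'
from h import *
st()
E
```

```text
t 40.87 tcp [ 0.4817 -0.0508  0.0666] close ang -10.48 tilt [ 0.    -0.002] q [-0.68  0.4   0.79  2.18 -0.44  0.72  0.23] F [ 0.4 -0.4  0.9] w 28.8 ff 0.0
```

Request:
carry_out:
  moves: [0,0,-0.02,0,0,0,0.17,0,0,0,0,0,0,0.17,0,0,0,0,0,0,0,0,0,0,0,0,0,0,0,0,0,0,0,0,0,0,0,0,0,0,0,0]

```text
time: 41.37
tcp_pos: [0.4819, -0.0502, 0.0656]
ee_rot: [2.412, 2.01, -0.001]
wrist_force: [1.6, 1.3, 3.7]
gripper_width: 0.127
finger_force: 29.9
```

Request:
carry_out:
  moves: [0,0,-0.08,0,0,0,0,0,0,-0.08,0,0,0,0,0,0,-0.09,0,0,0,0,0,0,0,0,0,0,0,0,0,0,0,0,0,0]

```text
time: 41.78
tcp_pos: [0.482, -0.0503, 0.0555]
ee_rot: [2.412, 2.01, -0.001]
wrist_force: [-0.8, 1.9, 9.2]
gripper_width: 0.128
finger_force: 30.0
```

```bash
python3 - <<'E'
from h import *
st()
E
```

```text
t 41.78 tcp [ 0.482  -0.0503  0.0555] close ang -10.39 tilt [ 0.001 -0.001] q [-0.66  0.42  0.77  2.19 -0.46  0.69  0.25] F [-0.8  1.9  9.2] w 12.0 ff 30.0
```

Request:
carry_out:
  moves: [0,0,0,0,0,-1,0,0,0,0,0,0,-1,0,0,0,0,0,0,-1,0,0,0,0,0,0,-1,0,0,0,0,0,0,-1,0,0,0,0,0,0,-1,0,0,0,0,0,0,-1,0,0,0,0,0,0,-1,0]

```text
time: 42.45
tcp_pos: [0.4821, -0.0505, 0.0556]
ee_rot: [2.957, 1.058, -0.001]
wrist_force: [-0.6, 0.8, 8.0]
gripper_width: 0.126
finger_force: 30.0
```

Request:
carry_out:
  moves: [0,0,0,0,0,-1,0,0,0,0,0,0,-1,0,0,0,0,0,0,-1,0,0,0,0,0,0,-1,0,0,0,0,0,0,-1,0,0,0,0,0,0,-1,0,0,0,0,0,0,-1,0,0,0,0,0,0,-0.9,0]

```text
time: 43.12
tcp_pos: [0.4822, -0.0507, 0.0556]
ee_rot: [3.141, -0.004, -0.001]
wrist_force: [0.9, -0.8, 8.3]
gripper_width: 0.125
finger_force: 30.0
```

Request:
carry_out:
  moves: [0,0,0,0,0,-0.3,0,0,0,0,0,0,-0.1,0,0,0,0,0,0,0,0,0,0,0,0,0,0,0]

```text
time: 43.45
tcp_pos: [0.4822, -0.0507, 0.0556]
ee_rot: [3.14, -0.051, -0.001]
wrist_force: [0.0, -0.0, 9.3]
gripper_width: 0.125
finger_force: 30.2
```

```bash
python3 - <<'E'
from h import *
o=st(); print(o["moment"].round(2))
E
```

```text
t 43.45 tcp [ 0.4822 -0.0507  0.0556] close ang -91.87 tilt [-0.001 -0.001] q [-0.89  0.62  1.14  2.2  -0.8   0.83 -0.83] F [ 0.  -0.   9.3] w 11.7 ff 30.2
[-0.09  0.01  0.39]
```

Request:
carry_out:
  moves: [0,0,0.06,0,0,0,0,0,0,0.06,0,0,0,0,0,0,0,0,0,0,0.15,0,0,0,0,0,0,0.2,0,0,0,0,0,0,0.3,0,0,0.3,0,0,0,0.35,0,0,0.8,0,0,0,0.4,0,0,1,0,0,0,0.4]

```text
time: 44.12
tcp_pos: [0.4799, -0.0508, 0.1436]
ee_rot: [3.139, -0.053, -0.009]
wrist_force: [-0.0, 1.4, 0.7]
gripper_width: 0.393
finger_force: 0.0
```

Request:
carry_out:
  moves: [0,-0.3,0.9,0,0,1,0.4,0,-0.8,0.4,0,0,1,0.4,0,-0.9,0,0,0,1,0.4,0,-0.9,0,0,0,1,0.4,0,-0.9,0,0,0,1,0.4,0,-0.9,0,0,0,1,0.4,0,-0.9,0,0,0,1,0.4,0,-0.9,0,0,0,1,0.4]

```text
time: 44.78
tcp_pos: [0.4818, -0.2969, 0.1957]
ee_rot: [2.985, 0.98, -0.003]
wrist_force: [0.4, -0.4, 0.1]
gripper_width: 0.398
finger_force: 0.0
```

Request:
carry_out:
  moves: [0,0,0,0,0,0,0.4,0,0,0,0,0,0,0.4]

```text
time: 44.95
tcp_pos: [0.4804, -0.2988, 0.1959]
ee_rot: [2.988, 0.964, -0.004]
wrist_force: [-0.2, 0.8, 0.9]
gripper_width: 0.397
finger_force: 0.0
```

```bash
python3 - <<'E'
from h import *
np.set_printoptions(precision=4,suppress=True)
st()
im,K,T=grab("top"); im2,K2,T2=grab("scene")
m=brass(im)
for b,a in cents(m,6):
    p=onz(b,.047,K,T)
    if .53<p[0]<.56 and -.1<p[1]<.24: print("brass",p[:2],a)
for b,a in cents(masks(im)["orange"],6):
    p=onz(b,.079,K,T)
    if .44<p[0]<.53 and -.23<p[1]<.25: print("orange",p[:2],a)
for b,a in cents(masks(im)["red"],3):
    p=onz(b,.04,K,T)
    if .44<p[0]<.55 and -.23<p[1]<.27: print("red",p[:2],a)
a=cv2.resize(im[160:265,220:420],None,fx=3.4,fy=3.4,interpolation=cv2.INTER_CUBIC); b=cv2.resize(im2[140:310,255:520],None,fx=1.38,fy=1.38,interpolation=cv2.INTER_CUBIC)
o=np.zeros((a.shape[0]+b.shape[0],max(a.shape[1],b.shape[1]),3),np.uint8); o[:a.shape[0],:a.shape[1]]=a; o[a.shape[0]:,:b.shape[1]]=b
save(o,"pics/f.png"); print(o.shape)
E
```

```text
t 44.95 tcp [ 0.4804 -0.2988  0.1959] close ang -54.24 tilt [-0.002 -0.002] q [-0.35  0.41  1.02  1.9  -0.4   1.05 -0.11] F [-0.2  0.8  0.9] w 37.3 ff 0.0
brass [0.5443 0.0857] 16
brass [0.5449 0.0579] 16
brass [ 0.5442 -0.0381] 17
brass [ 0.5439 -0.0655] 15
brass [0.5458 0.213 ] 14
brass [0.5446 0.1844] 16
orange [ 0.4782 -0.0503] 38
orange [0.4818 0.1924] 23
orange [0.4798 0.0728] 45
orange [ 0.4795 -0.1765] 60
orange [0.4845 0.2029] 6
red [ 0.5174 -0.0513] 13
red [0.5193 0.1981] 13
red [0.5187 0.0735] 12
red [ 0.4865 -0.1414] 6
(592, 680, 3)
```

View pics/f.png

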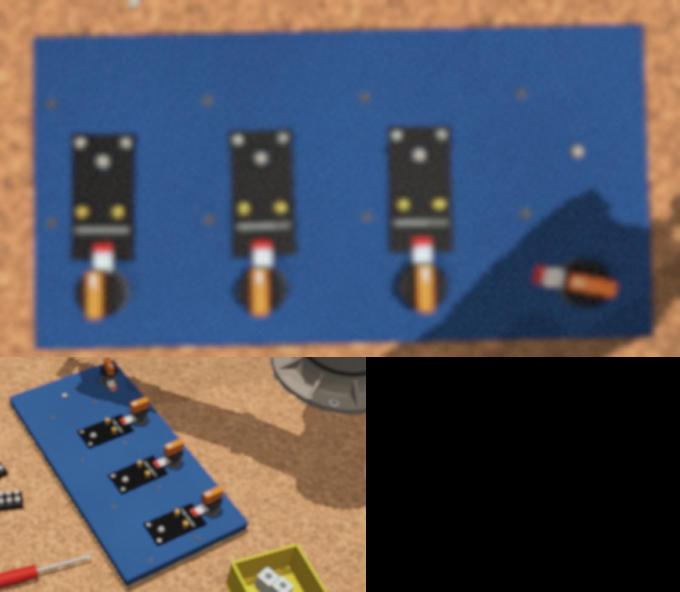

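All three toes lie over their plates (red ends about (103,248), (262,246), (423,243)). Hold-down 4 is untouched and the bin holds both spacers. A last check on squareness and knob heights.

```bash
python3 - <<'E'
from h import *
np.set_printoptions(precision=4,suppress=True)
im,K,T=grab("top"); im2,K2,T2=grab("scene")
g=cv2.GaussianBlur(im[...,2].astype(np.float32),(0,0),.6)   # blue channel: deck bright, plate dark
for i,py in enumerate((.1972,.0726,-.0520)):
    res=[]
    for s in(-1,1):
        L=[]
        for x in np.arange(.520,.600,.003):
            if .536<x<.552 or .575<x: pass
            ys=py+.0063*0+s*np.arange(.013,.037,.0004)
            uv=proj(np.c_[np.full_like(ys,x),ys,np.full_like(ys,.035)],K,T).astype(np.float32)
            v=cv2.remap(g,uv[:,0].reshape(1,-1),uv[:,1].reshape(1,-1),cv2.INTER_CUBIC)[0]
            d=np.gradient(v); w=np.clip(d,0,None)**2; k=np.argmax(w); sl=slice(max(k-6,0),k+7); L.append((x,(ys[sl]*w[sl]).sum()/w[sl].sum()))
        L=np.array(L); c=np.polyfit(L[:,0],L[:,1],1); r=abs(L[:,1]-np.polyval(c,L[:,0])); ok=r<.0015; c=np.polyfit(L[ok,0],L[ok,1],1); res.append((np.degrees(np.arctan(c[0])),np.polyval(c,.556),ok.sum()))
    print("plate",i+1,[tuple(np.round(r,4)) for r in res])
_,_,L=fixframe(im,K,T); print("fixture yaw",np.degrees(-(L[0][0]+L[1][0])/2),np.degrees(L[2][0]),np.degrees(L[3][0]))
h=lambda I:cv2.inRange(cv2.cvtColor(I,cv2.COLOR_RGB2HSV),(4,120,80),(22,255,255))
cen=lambda I,u,r:np.array([p.mean() for p in np.nonzero(h(I)[int(u[1])-r:int(u[1])+r+1,int(u[0])-r:int(u[0])+r+1])][::-1])+[int(u[0])-r,int(u[1])-r]
for i,(x,y) in enumerate(((.4827,.198),(.482,.073),(.481,-.052),(.4805,-.1765))):
    a=cen(im,proj([x,y,.07],K,T)[0],8); b=cen(im2,proj([x-.006,y-.003,.07],K2,T2)[0],9)
    print("knob",i+1,*tri(a,K,T,b,K2,T2))
E
```

```text
plate 1 [(np.float64(-0.9481), np.float64(0.1736), np.float64(25.0)), (np.float64(-2.0541), np.float64(0.2226), np.float64(24.0))]
plate 2 [(np.float64(1.8153), np.float64(0.0476), np.float64(22.0)), (np.float64(-1.971), np.float64(0.0964), np.float64(18.0))]
plate 3 [(np.float64(0.5316), np.float64(-0.0764), np.float64(23.0)), (np.float64(-2.6258), np.float64(-0.0271), np.float64(22.0))]
fixture yaw -0.3604705929073346 -0.4347679765584283 -0.19559790176174993
knob 1 [0.4803 0.1996 0.0671] 0.0013628910311175855
knob 2 [0.4786 0.0739 0.074 ] 0.0017253148614273682
knob 3 [ 0.4775 -0.0494  0.0793] 0.0053825260667693265
knob 4 [ 0.481  -0.1768  0.0752] 0.0028472881274212197
```

```bash
python3 -c "
from bench import manip
print(manip.sign_off())"
```

```text
the job is handed in; nothing more can be done
None
```

I handed the job in at about 45 s: both spacers are in the yellow bin, and plates 1–3 (plate 4 was absent) are seated over their pins within about 1.2° of square, each locked with its toe over the plate; the knobs' spring-back height was too noisy in the images to confirm.

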